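# Unload the bottle carousel into the bottle reader's shuttle

### The job

Pull the reader's blue shuttle tray out to its loading stop (the end nearest the turntable); then, while it stays there, lift every bottle that stands upright on the free-spinning turntable and stand it upright on the shuttle tray, and lay the one bottle that has tipped over in the red reject tray. When the shuttle holds all the upright bottles, slide it the other way fully against the stop under the camera head with the bottles still standing, then press the green start button on the console; leave the other labware where it is.

Things in the scene. Friction and masses are not known exactly. Their poses are not given: they have to be found in the camera images.
- carousel_top (a point): Centre of the top face of the freely spinning turntable: a white and grey disc, 300 mm across, top face 35 mm above the bench, which turns about its upright axis at the lightest touch. It carries all the bottles at the start, each about 95 mm from its centre.
- shuttle_floor (a point): Centre of the inner floor of the blue shuttle tray (outer 170 mm in x by 200 mm in y, inner 160 by 190 mm, rim standing 12 mm above the floor, wall 5 mm). The floor is 47 mm above the bench. Axes: z up, y along the rail towards the loading stop.
- shuttle_post (a point): The shuttle's handle: black upright round post, 22 mm in diameter, from 50 to 128 mm above the bench, standing just outside the +y rim of the shuttle tray, 120 mm from the tray centre. The point is on its axis, 105 mm above the bench. Grip or push it.
- head_lens (a point): Lowest point (middle of the black lens) of the white camera head, 187 mm above the bench, over the rail centre line; an obstacle. The head is 80 mm wide along y, its top 265 mm above the bench, and reaches from its column 150 mm beyond the rail centre line to 30 mm on the robot side of it.
- shuttle (a joint): Shuttle slide in m: 0 at the loading stop (+y end, near the turntable), 0.24 at the reading stop (-y end, under the camera head); grows as the shuttle moves along its own -y. It slides with about 3 N of friction and stays where it is left.
- reject_in (a point): Centre of the inner floor of the fixed red reject tray, outer 150 mm (x) by 170 mm (y), inner 140 by 160 mm, walls 32 mm high, floor 5 mm above the bench.
- start_top (a point): Top of the green round start button, 34 mm across, on the white console on the robot's side of the rail; pressed straight down. It lies about 172 mm on the robot side of the rail centre line, clear of the camera head by about 140 mm.
- start (a joint): Travel of the start button in m: 0 up, 0.006 fully down (about 5 N); springs back.
- tipped_c (a point): Centre of the square body of the tipped bottle, which lies on its side: body 58 mm long, 54 mm wide and 54 mm high, so the point is 27 mm above what it lies on. Own x points along the bottle to its white cap (40 mm across, ends 51 mm from the point), z up. 0.15 to 0.31 kg. Otherwise like the upright bottles.
- bottle1_c (a point): Centre, half-way up, of an upright amber bottle, 80 mm tall: square body 54 by 54 mm and 58 mm high with a white label, then a white round cap 40 mm across. The point is 40 mm above what it stands on; x and y square to the body's faces, z up. 0.15 to 0.31 kg. Two to four such bottles are present.
- bottle2_c (a point): Centre, half-way up, of an upright amber bottle, 80 mm tall: square body 54 by 54 mm and 58 mm high with a white label, then a white round cap 40 mm across. The point is 40 mm above what it stands on; x and y square to the body's faces, z up. 0.15 to 0.31 kg. Two to four such bottles are present.
- bottle3_c (a point): Centre, half-way up, of an upright amber bottle, 80 mm tall: square body 54 by 54 mm and 58 mm high with a white label, then a white round cap 40 mm across. The point is 40 mm above what it stands on; x and y square to the body's faces, z up. 0.15 to 0.31 kg. Two to four such bottles are present.
- bottle4_c (a point): Centre, half-way up, of an upright amber bottle, 80 mm tall: square body 54 by 54 mm and 58 mm high with a white label, then a white round cap 40 mm across. The point is 40 mm above what it stands on; x and y square to the body's faces, z up. 0.15 to 0.31 kg. Two to four such bottles are present.
- flask: Green-glass conical flask, 86 mm across, 120 mm tall; leave it alone. Origin at the centre of its underside.
- beaker: Glass beaker, 72 mm across, 90 mm tall; leave it alone. Origin at the centre of its underside.
- dropper: Small amber jar, 40 mm across, 70 mm tall; leave it alone. Origin at the centre of its underside.
- reagent: Amber reagent bottle, 70 mm across, 150 mm tall; leave it alone. Origin at the centre of its underside.
- stripbox: Cardboard box, 60 by 90 by 50 mm high; leave it alone. Origin at the centre of its underside.
- dishes: Stack of petri dishes, 90 mm across, 60 mm high; leave it alone. Origin at the centre of its underside.

How it is judged:
By the outcome, as a careful person would: the job done as asked, in the order asked, and still so for the second after the job is handed in, with the robot touching nothing.
Of bottle1, bottle2, bottle3, bottle4 only 2 to 4 are there at a start; the rules pass over those that are not, and their reading is None.
At some moment in a run one of bottle1, bottle2, bottle3, bottle4, tipped may be knocked a few centimetres aside while the robot is not near it.
It also fails if it takes over 210 s, if anything falls off the work surface, if the arm or the gripper's body presses on something with over 40 N, if the wrist force passes 120 N, or if a joint passes its speed limit or range.

### The arm

A 7-joint arm with a two-finger parallel gripper is mounted at the origin on the work surface. World frame = base frame: x ahead of the robot, y to its left, z up, the work surface at z = 0. Lengths are in m, angles in rad, forces in N, time in s.
With the tool pointing down it reaches from about 0.4 to 0.85 m from the base axis. Payload 6.9 kg.
Tool frame: the origin (TCP) lies midway between the tips of the shut fingers; the grasp point (between the pads) lies 19 mm behind it (arm.hold_point_z is the distance from the TCP to the grasp point, in m); z points along the fingers, y is the line along which they close (so a half turn about z gives the same grasp; the last joint's range is limited). The gripper opens to 85 mm and grips with 20 to 120 N. Pads are 22 mm wide; open, the fingers measure 114 mm over their backs; the gripper's body (76 mm by 85 mm) begins 54 mm behind the grasp point. The pads swing forward as they close: fully open they stand 13 mm farther back than shut.
Start: joints at [1.438, 0.507, -0.238, 1.5, 0.126, 1.149, -0.155], TCP at [0.147, -0.607, 0.231] pointing down, gripper open.
Joint ranges: [-3.08, 3.08], [-0.24, 2.05], [-1.43, 1.35], [0, 2.5], [-1.52, 4.66], [0.17, 1.96], [-2.89, 2.89]. Speed limits (rad/s): [2.39, 2.39, 3.14, 3.14, 3.14, 3.14, 3.14].

### API

Orientations are given as a rotation vector (axis times angle).
In Python, from workcell import monitor, capture, arm, finder gives the robot as it stands.
- The arm moves only by the shell command python3 -m jog 'ROWS'. ROWS is JSON, a list of rows, each an object of numbers: "claw": the gripper's target within -1 to 1 (fully open at 1, half-way at 0, shut at -1); "dx", "dy", "dz": the shift along the world's x, y, z scaled (see below); "ax", "ay", "az": the turn, a rotation vector about the world's x, y, z scaled (see below). A call has 1 to 5 rows; each row is the pose to reach, as a shift and turn from the pose commanded when the call began, turning the shorter way round; what a row does not reach only later rows make up. The controller multiplies each number of a shift by 0.2 m and each number of a turn by pi rad. A row lasts 1/8 s, in which the tool goes at most 62.5 mm and 10.7 degrees, less where a joint would pass 70% of its speed; a pose out of reach is approached as far as the arm can. A call with a number of a shift or a turn outside -1 to 1 is refused whole. A call with a gripper value outside its range is refused whole. The fingers move at their own pace and stop on an object; the grip force is fixed at half the most. Time passes only in rows, so rows that repeat a pose let the fingers close. It gives the time, the measured TCP pose, the force, the opening and the grip force at its end, in the units of the state.
- monitor.get_obs(): the state, without advancing time (a new reading comes with each control period).
- capture(name): name is "scene" or "top" or "wrist"; returns a dict with "frame" (400x640x3 uint8, red, green, blue), "z_map" (400x640 float32, m along the optical axis (not along the pixel's ray), 0 where there is no reading), "mtx" (3x3 intrinsics, pixels), "rvec" (rotation vector, rad) and "tvec" (3), from world to camera coordinates, as OpenCV has them. Camera axes: x right, y down, z forward; pixel columns grow to the right and rows downward; lengths in m; the calibration is good to about 2 mm. A picture is of the moment at which its call begins.
- arm.finish_job(): hands the job in; it is judged then, once.
Trained networks look in a picture, given as the dict that the camera call returned (one of the last four; its "shot" number tells which), for a name from the list of things; names that differ only in an ending like _2 or _b are one class to them, and where a whole thing is asked for, a point or a joint stands for the part that bears it (a point fixed in the world has none). Each returns a list of dicts, best first, with "conf" (0 to 1); they miss things now and then, are a little off and sometimes report something else, mostly with a low value. They report only what shows in the picture. A call takes as long as a camera call.
- finder.outline_of(picture, thing): "mask" (400x640 bool, what is visible of it) and "location" ([row, column] in pixels, amid what is visible of it).
- finder.place_of(picture, thing): "location" ([row, column] in pixels: a listed point, or the origin of a listed thing).
The state is a dict: "t": time; "joint_pos": joint angles; "dq": joint speeds; "joint_efforts": joint torques, N m; "position": TCP position; "eef_rot": TCP orientation; "contact_force": force on the tool from outside, world axes, zero at the start; "torque": the same for the moment, N m; "gripper_width": finger opening in m; "grip_force": force on a finger pad.
Only numpy, scipy, OpenCV 4.12 (cv2) and the standard library are available. Lean on these libraries where they do the work, as an engineer would, in place of code of your own. Each camera call takes 0.05 s, during which the arm holds its last target. There are 200 camera calls.

## Working session

There is one attempt and no reset: what is moved stays moved. The work goes in short steps, Python scripts to look and compute and a shell command to move; the robot and the scene stay as the last step left them, time stands still between calls to the robot, and variables do not carry over. Pictures are saved under pics/ and viewed, at most 14 in all, crops included, and the job is handed in when it is done.

```bash
mkdir -p pics
cat > h.py <<'E'
import numpy as np, cv2
from workcell import monitor, capture, arm, finder
def pix2w(p,rc,z=None,win=2):
    r,c=rc; K=np.array(p["mtx"]);R=cv2.Rodrigues(np.array(p["rvec"],float))[0];t=np.array(p["tvec"],float).ravel()
    d=R.T@np.linalg.inv(K)@np.array([c,r,1.]); o=-R.T@t
    if z is not None: return o+d*(z-o[2])/d[2]
    q=p["z_map"][max(0,int(r)-win):int(r)+win+1,max(0,int(c)-win):int(c)+win+1]; q=q[q>0]
    return o+d*np.median(q)
def cloud(p):
    K=np.array(p["mtx"]);R=cv2.Rodrigues(np.array(p["rvec"],float))[0];t=np.array(p["tvec"],float).ravel()
    v,u=np.mgrid[0:400,0:640]; d=np.stack([u,v,np.ones_like(u)],-1)@np.linalg.inv(K).T
    return (d*p["z_map"][...,None]-t)@R
def save(p,n): cv2.imwrite("pics/"+n+".png",p["frame"][...,::-1])
E
python3 - <<'E'
from h import *
Z=dict(carousel_top=.035,shuttle_floor=.047,shuttle_post=.105,head_lens=.187,reject_in=.005,start_top=None,tipped_c=.062,bottle1_c=.075)
np.set_printoptions(precision=3,suppress=True)
s=monitor.get_obs();print(s["position"],s["eef_rot"])
for cam in("top","scene"):
    p=capture(cam);save(p,cam+"0")
    for n,z in Z.items():
        for d in finder.place_of(p,n)[:5]:
            if d["conf"]>.2: print(cam,n,round(d["conf"],2),np.round(d["location"]),pix2w(p,d["location"],z),)
E
```

```text
[ 0.147 -0.607  0.23 ] [-3.118 -0.372  0.   ]
top carousel_top 0.59 [228. 448.] [ 0.449 -0.473  0.035]
top shuttle_floor 0.91 [183. 368.] [ 0.636 -0.159  0.047]
top shuttle_floor 0.58 [234. 355.] [ 0.434 -0.099  0.047]
top shuttle_post 0.74 [185. 336.] [ 0.626 -0.028  0.105]
top shuttle_post 0.46 [228. 406.] [ 0.453 -0.295  0.105]
top head_lens 0.93 [184. 422.] [ 0.617 -0.343  0.187]
top reject_in 0.63 [238. 351.] [ 0.416 -0.088  0.005]
top start_top 0.38 [231. 409.] [ 0.443 -0.312  0.065]
top tipped_c 0.52 [235. 245.] [0.439 0.334 0.062]
top tipped_c 0.3 [212. 256.] [0.529 0.289 0.062]
top bottle1_c 0.65 [192. 258.] [0.609 0.281 0.075]
scene carousel_top 0.55 [173. 363.] [0.599 0.306 0.035]
scene shuttle_floor 0.69 [278. 270.] [ 0.626 -0.165  0.047]
scene shuttle_post 0.95 [240. 300.] [ 0.631 -0.041  0.105]
scene reject_in 0.61 [240. 298.] [ 0.591 -0.008  0.005]
scene reject_in 0.58 [229. 238.] [ 0.423 -0.1    0.005]
scene start_top 0.44 [272. 187.] [ 0.442 -0.307  0.065]
scene tipped_c 0.89 [138. 333.] [0.444 0.339 0.062]
scene bottle1_c 0.84 [173. 363.] [0.614 0.278 0.075]
```

View pics/top0.png

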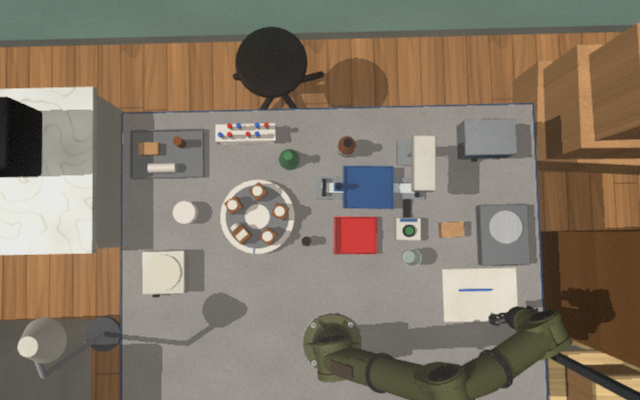

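View pics/scene0.png

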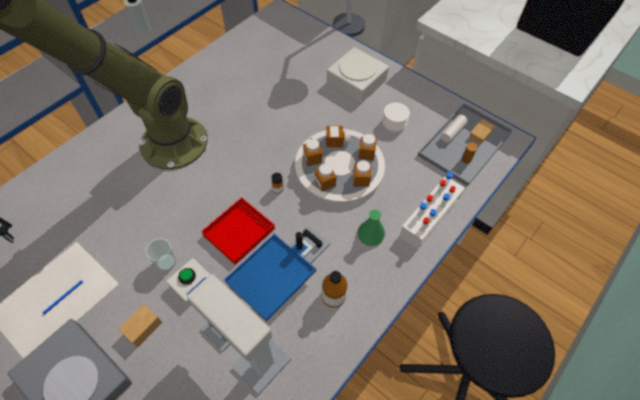

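Top view: turntable at about (257,217) carrying four upright bottles, at (258,190), (234,205), (281,212) and (267,237), and a tipped one at (242,234). The shuttle is at (368,187), its post at (337,186), the head at (424,165), the reject tray at (356,236) and the button at (409,231). The scene view agrees, so I'll set off to a point above the post.

```bash
python3 -m jog '[{"dx":0.7,"dy":0.7,"dz":0.4,"az":0.15,"claw":1},{"dx":0.7,"dy":0.7,"dz":0.4,"az":0.15,"claw":1},{"dx":0.7,"dy":0.7,"dz":0.4,"az":0.15,"claw":1},{"dx":0.7,"dy":0.7,"dz":0.4,"az":0.15,"claw":1}]' && python3 -m jog '[{"dx":0.8,"dy":0.95,"az":0.15,"claw":1},{"dx":0.8,"dy":0.95,"az":0.15,"claw":1},{"dx":0.8,"dy":0.95,"az":0.15,"claw":1},{"dx":0.8,"dy":0.95,"az":0.15,"claw":1},{"dx":0.8,"dy":0.95,"az":0.15,"claw":1}]' && python3 -m jog '[{"dx":0.75,"dy":0.95,"az":0.124,"claw":1},{"dx":0.75,"dy":0.95,"az":0.124,"claw":1},{"dx":0.75,"dy":0.95,"az":0.124,"claw":1},{"dx":0.75,"dy":0.95,"az":0.124,"claw":1},{"dx":0.75,"dy":0.95,"az":0.124,"claw":1}]'
python3 - <<'E'
from h import *
np.set_printoptions(precision=3,suppress=True)
s=monitor.get_obs();print(s["position"],s["eef_rot"],s["joint_pos"])
p=capture("wrist");save(p,"w1")
for n in("shuttle_post","shuttle_floor"):
  for d in finder.place_of(p,n)[:3]: print(n,d["conf"],d["location"],pix2w(p,d["location"],.105 if n[-1]=="t" else .047))
E
```

```text
[ 0.147 -0.607  0.231] [-3.119 -0.373 -0.   ] [ 1.439  0.508 -0.238  1.5    0.126  1.149 -0.155]invalid input
```

View pics/w1.png

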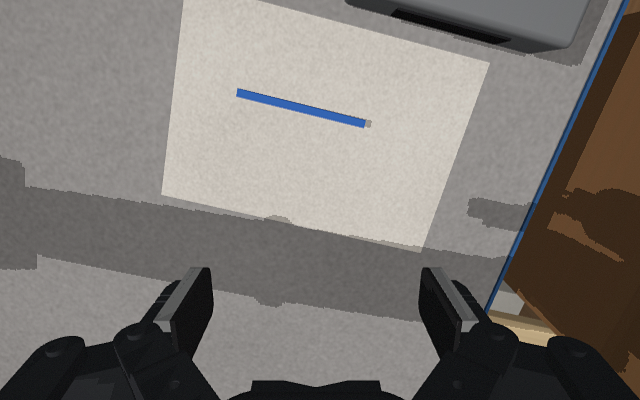

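The wrist view shows only the paper and pen, because the arm hasn't moved: the call was refused. Maybe each row needs all seven keys.

```bash
python3 -m jog '[{"claw":1,"dx":0.7,"dy":0.7,"dz":0.4,"ax":0,"ay":0,"az":0.15}]'; python3 -m jog --help | head -20
```

```text
t: 1.18
position: [0.184, -0.5679, 0.2526]
eef_rot: [-3.069, -0.656, 0.005]
contact_force: [2.5, 0.7, 0.3]
gripper_width: 0.0854
grip_force: 0.0invalid input: not JSON, or not a number
```

```bash
python3 -m jog '[{"claw":1,"dx":0.8,"dy":0.9,"dz":0.1,"ax":0,"ay":0,"az":0.2},{"claw":1,"dx":0.8,"dy":0.9,"dz":0.1,"ax":0,"ay":0,"az":0.2},{"claw":1,"dx":0.8,"dy":0.9,"dz":0.1,"ax":0,"ay":0,"az":0.2},{"claw":1,"dx":0.8,"dy":0.9,"dz":0.1,"ax":0,"ay":0,"az":0.2},{"claw":1,"dx":0.8,"dy":0.9,"dz":0.1,"ax":0,"ay":0,"az":0.2}]' && python3 -m jog '[{"claw":1,"dx":0.9,"dy":0.95,"dz":0,"ax":0,"ay":0,"az":0.167},{"claw":1,"dx":0.9,"dy":0.95,"dz":0,"ax":0,"ay":0,"az":0.167},{"claw":1,"dx":0.9,"dy":0.95,"dz":0,"ax":0,"ay":0,"az":0.167},{"claw":1,"dx":0.9,"dy":0.95,"dz":0,"ax":0,"ay":0,"az":0.167},{"claw":1,"dx":0.9,"dy":0.95,"dz":0,"ax":0,"ay":0,"az":0.167}]' && python3 -m jog '[{"claw":1,"dx":0.42,"dy":0.42,"dz":0,"ax":0,"ay":0,"az":0},{"claw":1,"dx":0.42,"dy":0.42,"dz":0,"ax":0,"ay":0,"az":0},{"claw":1,"dx":0.42,"dy":0.42,"dz":0,"ax":0,"ay":0,"az":0}]'
cat > st.py <<'E'
from h import *
np.set_printoptions(precision=3,suppress=True)
from scipy.spatial.transform import Rotation as Ro
s=monitor.get_obs();M=Ro.from_rotvec(s["eef_rot"]).as_matrix()
print("t",s["t"],s["position"],"yaw of close axis",np.degrees(np.arctan2(M[1,1],M[0,1])).round(1),"zaxis",M[:,2],"q",np.array(s["joint_pos"]),"F",s["contact_force"],"w",s["gripper_width"])
E
cat > look.py <<'E'
from st import *
import sys
p=capture("wrist");save(p,sys.argv[1])
for a in sys.argv[2:]:
  n,z=a.split("=")
  for d in finder.place_of(p,n)[:5]: print(n,round(d["conf"],2),np.round(d["location"]),pix2w(p,d["location"],float(z)))
E
python3 look.py w2 shuttle_post=.105 shuttle_floor=.047
```

```text
t: 1.8
position: [0.3519, -0.3826, 0.2758]
eef_rot: [2.708, 1.591, 0.004]
contact_force: [-0.5, -0.5, 0.4]
gripper_width: 0.0852
grip_force: 0.0
t: 2.42
position: [0.5306, -0.1926, 0.2747]
eef_rot: [-2.207, -2.235, -0.004]
contact_force: [0.4, -1.0, -0.8]
gripper_width: 0.0852
grip_force: 0.0
t: 2.8
position: [0.614, -0.1087, 0.2741]
eef_rot: [-2.207, -2.234, -0.003]
contact_force: [-0.3, -0.5, 0.0]
gripper_width: 0.0854
grip_force: 0.0
t 2.8 [ 0.614 -0.109  0.274] yaw of close axis 0.7 zaxis [ 0.     0.003 -1.   ] q [ 0.531  0.532 -0.676  1.429  0.333  1.297 -0.154] F [-0.322 -0.478  0.014] w 0.08540080255862761
shuttle_post 0.92 [ 98. 329.] [ 0.623 -0.038  0.105]
```

View pics/w2.png

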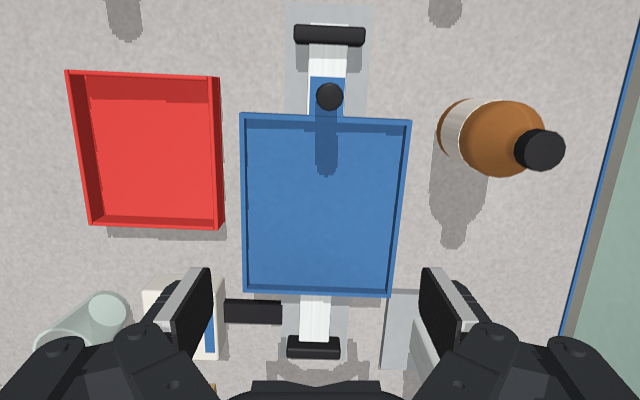

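Wrist view (up is +y, right is +x): post at (329,97), loading bumper at (330,35), reading bumper at (314,347), red tray around (150,150). The rail is turned by a few degrees. Next I'll descend and grip the post.

```bash
python3 - <<'E'
from st import *
p=capture("wrist");C=cloud(p)
for n,rc in dict(bl=(35,330),br=(347,314),tl=(113,240),tr=(121,410),bl2=(291,246),br2=(296,389),post=(97,329),rtl=(70,67),rtr=(77,219)).items(): print(n,pix2w(p,rc))
E
python3 -m jog '[{"claw":1,"dx":0.045,"dy":0.35,"dz":0,"ax":0,"ay":0,"az":0},{"claw":1,"dx":0.045,"dy":0.35,"dz":0,"ax":0,"ay":0,"az":0},{"claw":1,"dx":0.045,"dy":0.35,"dz":-0.3,"ax":0,"ay":0,"az":0},{"claw":1,"dx":0.045,"dy":0.35,"dz":-0.5,"ax":0,"ay":0,"az":0}]' && python3 -m jog '[{"claw":1,"dx":0,"dy":0,"dz":-0.42,"ax":0,"ay":0,"az":0},{"claw":1,"dx":0,"dy":0,"dz":-0.42,"ax":0,"ay":0,"az":0},{"claw":-1,"dx":0,"dy":0,"dz":-0.42,"ax":0,"ay":0,"az":0},{"claw":-1,"dx":0,"dy":0,"dz":-0.42,"ax":0,"ay":0,"az":0},{"claw":-1,"dx":0,"dy":0,"dz":-0.42,"ax":0,"ay":0,"az":0}]'
```

```text
t 2.95 [ 0.612 -0.115  0.274] yaw of close axis 0.3 zaxis [-0.001 -0.001 -1.   ] q [ 0.537  0.529 -0.672  1.432  0.334  1.297 -0.153] F [ 0.536 -0.547  0.112] w 0.0854512051149483
bl [0.624 0.012 0.036]
br [ 0.61  -0.352  0.04 ]
tl [ 0.525 -0.065  0.001]
tr [ 0.703 -0.067  0.059]
bl2 [ 0.519 -0.296  0.   ]
br2 [ 0.71  -0.302  0.001]
post [ 0.621 -0.043  0.128]
rtl [ 0.359 -0.022  0.032]
rtr [ 0.506 -0.027  0.01 ]
t: 3.5
position: [0.6201, -0.045, 0.173]
eef_rot: [2.216, 2.226, -0.003]
contact_force: [-0.6, -1.1, -0.3]
gripper_width: 0.0853
grip_force: 0.0
t: 4.12
position: [0.6221, -0.0428, 0.0924]
eef_rot: [2.212, 2.227, 0.003]
contact_force: [-0.4, 0.4, -0.5]
gripper_width: 0.0325
grip_force: 0.0
```

```bash
python3 -m jog '[{"claw":-1,"dx":0,"dy":0,"dz":0,"ax":0,"ay":0,"az":0},{"claw":-1,"dx":0,"dy":0,"dz":0,"ax":0,"ay":0,"az":0},{"claw":-1,"dx":0,"dy":0.08,"dz":0,"ax":0,"ay":0,"az":0},{"claw":-1,"dx":0,"dy":0.12,"dz":0,"ax":0,"ay":0,"az":0}]'; python3 -m jog '[{"claw":-1,"dx":0.002,"dy":0.05,"dz":0,"ax":0,"ay":0,"az":0},{"claw":-1,"dx":0.002,"dy":0.05,"dz":0,"ax":0,"ay":0,"az":0}]'
```

```text
t: 4.62
position: [0.6249, -0.0191, 0.0928]
eef_rot: [2.21, 2.224, 0.008]
contact_force: [9.0, -3.2, 0.0]
gripper_width: 0.0203
grip_force: 59.1
t: 4.88
position: [0.6253, -0.0077, 0.0928]
eef_rot: [2.21, 2.226, 0.01]
contact_force: [9.3, 0.5, -0.4]
gripper_width: 0.0202
grip_force: 59.1
```

```bash
for i in 1 2; do python3 -m jog '[{"claw":-1,"dx":0.01,"dy":0.05,"dz":0,"ax":0,"ay":0,"az":0},{"claw":-1,"dx":0.01,"dy":0.05,"dz":0,"ax":0,"ay":0,"az":0}]'; done
```

```text
t: 5.12
position: [0.6256, 0.0022, 0.0927]
eef_rot: [2.211, 2.228, 0.006]
contact_force: [3.5, 0.6, 7.1]
gripper_width: 0.0201
grip_force: 59.8
t: 5.38
position: [0.6259, 0.0123, 0.0927]
eef_rot: [2.212, 2.229, 0.002]
contact_force: [-3.1, -0.4, 10.7]
gripper_width: 0.0204
grip_force: 60.1
```

```bash
for i in 1 2; do python3 -m jog '[{"claw":-1,"dx":0.002,"dy":0.05,"dz":0,"ax":0,"ay":0,"az":0},{"claw":-1,"dx":0.002,"dy":0.05,"dz":0,"ax":0,"ay":0,"az":0}]'; done
```

```text
t: 5.62
position: [0.6263, 0.0224, 0.0927]
eef_rot: [2.212, 2.229, 0.002]
contact_force: [-3.1, 0.1, 10.2]
gripper_width: 0.0207
grip_force: 60.0
t: 5.88
position: [0.6265, 0.0324, 0.0927]
eef_rot: [2.212, 2.23, 0.002]
contact_force: [-3.9, 0.0, 11.0]
gripper_width: 0.0204
grip_force: 60.1
```

Run:
```python
from st import *
for c in("top","scene","wrist"):
  p=capture(c)
  if c=="scene": save(p,"s2")
  for n,z in(("shuttle_post",.105),("shuttle_floor",.047)):
    for d in finder.place_of(p,n)[:2]: print(c,n,round(d["conf"],2),np.round(d["location"]),pix2w(p,d["location"],z))
```

```text
t 5.875 [0.627 0.032 0.093] yaw of close axis 0.5 zaxis [ 0.002  0.    -1.   ] q [ 0.258  0.694 -0.592  1.667  0.464  0.924 -0.504] F [-3.869  0.034 11.024] w 0.020376615224897095
top shuttle_floor 0.69 [212. 278.] [0.53  0.206 0.047]
top shuttle_floor 0.62 [215. 258.] [0.52  0.283 0.047]
scene shuttle_post 0.96 [224. 319.] [0.638 0.035 0.105]
scene shuttle_floor 0.71 [256. 286.] [ 0.614 -0.085  0.047]
scene shuttle_floor 0.7 [222. 317.] [0.609 0.062 0.047]
wrist shuttle_post 0.71 [272. 314.] [0.625 0.039 0.105]
wrist shuttle_floor 0.61 [387. 311.] [ 0.624 -0.078  0.047]
wrist shuttle_floor 0.17 [338. 515.] [ 0.753 -0.039  0.047]
```

View pics/s2.png

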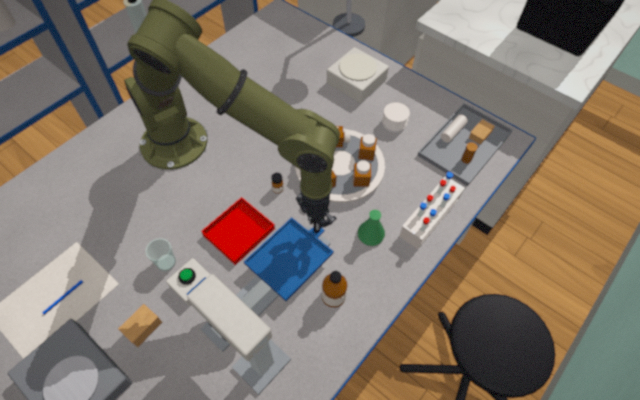

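The scene shows the shuttle following the gripper (tray at (288,258)). I'll keep pulling until it meets the stop.

```bash
for i in 1 2 3; do python3 -m jog '[{"claw":-1,"dx":0.002,"dy":0.05,"dz":0,"ax":0,"ay":0,"az":0},{"claw":-1,"dx":0.002,"dy":0.05,"dz":0,"ax":0,"ay":0,"az":0}]' | egrep "pos|cont"; done
```

```text
position: [0.6269, 0.0424, 0.0927]
contact_force: [-3.3, 0.8, 10.2]
position: [0.6272, 0.0525, 0.0927]
contact_force: [-3.4, 1.4, 10.9]
position: [0.6275, 0.0625, 0.0927]
contact_force: [-4.2, 0.4, 10.8]
```

```bash
for i in 1 2 3; do python3 -m jog '[{"claw":-1,"dx":0.001,"dy":0.025,"dz":0,"ax":0,"ay":0,"az":0},{"claw":-1,"dx":0.001,"dy":0.025,"dz":0,"ax":0,"ay":0,"az":0}]' | egrep "pos|cont"; done
```

```text
position: [0.6276, 0.0655, 0.0927]
contact_force: [-5.0, -2.5, 13.0]
position: [0.6276, 0.0655, 0.0927]
contact_force: [-6.8, -13.2, 17.1]
position: [0.6275, 0.0656, 0.0927]
contact_force: [-9.2, -25.7, 21.7]
```

Stop reached (25 N). I'll relax, release, rise and look over the turntable.

```bash
python3 -m jog '[{"claw":-1,"dx":0,"dy":-0.055,"dz":0,"ax":0,"ay":0,"az":0},{"claw":1,"dx":0,"dy":-0.055,"dz":0,"ax":0,"ay":0,"az":0},{"claw":1,"dx":0,"dy":-0.055,"dz":0,"ax":0,"ay":0,"az":0},{"claw":1,"dx":0,"dy":-0.055,"dz":0,"ax":0,"ay":0,"az":0},{"claw":1,"dx":0,"dy":-0.055,"dz":0.3,"ax":0,"ay":0,"az":0}]' | egrep "pos|cont|wid"; python3 -m jog '[{"claw":1,"dx":0,"dy":0,"dz":0.6,"ax":0,"ay":0,"az":0},{"claw":1,"dx":0,"dy":0,"dz":1,"ax":0,"ay":0,"az":0},{"claw":1,"dx":-0.5,"dy":0.8,"dz":1,"ax":0,"ay":0,"az":0},{"claw":1,"dx":-0.5,"dy":0.8,"dz":1,"ax":0,"ay":0,"az":0},{"claw":1,"dx":-0.5,"dy":0.8,"dz":1,"ax":0,"ay":0,"az":0}]' | egrep "pos|cont"; python3 -m jog '[{"claw":1,"dx":-0.15,"dy":0.3,"dz":0,"ax":0,"ay":0,"az":0},{"claw":1,"dx":-0.15,"dy":0.3,"dz":0,"ax":0,"ay":0,"az":0},{"claw":1,"dx":-0.15,"dy":0.3,"dz":0,"ax":0,"ay":0,"az":0}]' | egrep "pos|cont"; python3 look.py w3 bottle1_c=.075 tipped_c=.062 carousel_top=.035
```

```text
position: [0.6256, 0.0648, 0.1469]
contact_force: [1.9, -0.5, -0.2]
gripper_width: 0.0853
position: [0.5346, 0.215, 0.3457]
contact_force: [1.0, 0.5, 0.4]
position: [0.5056, 0.2736, 0.3448]
contact_force: [0.3, -0.9, -0.2]
t 9.45 [0.506 0.274 0.345] yaw of close axis 0.5 zaxis [-0.    -0.001 -1.   ] q [-0.086  0.416 -0.719  1.424  0.274  1.404 -0.8  ] F [ 0.322 -0.897 -0.21 ] w 0.08553373059385835
bottle1_c 0.88 [153. 408.] [0.613 0.28  0.075]
tipped_c 0.87 [ 88. 261.] [0.442 0.35  0.062]
carousel_top 0.64 [137. 320.] [0.51  0.292 0.035]
carousel_top 0.23 [ 64. 361.] [0.558 0.378 0.035]
```

View pics/w3.png

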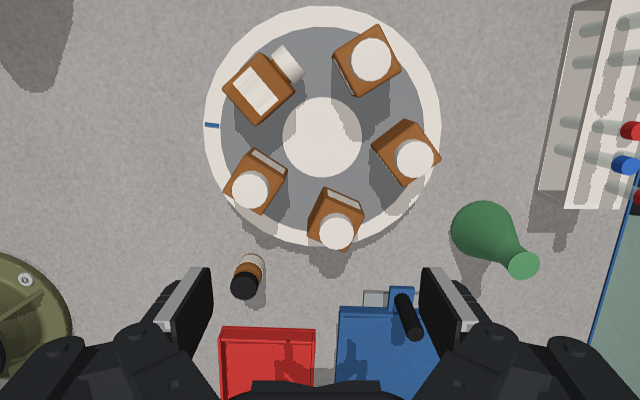

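Four upright bottles, with caps at (372,59), (415,159), (336,234) and (250,191). The tipped one is at (265,88), its cap to the upper right. I'll write a depth-cluster detector for the squares.

```bash
cat > det.py <<'E'
from st import *
from scipy import ndimage
p=capture("wrist");C=cloud(p).reshape(-1,3)
def blobs(zlo,zhi,cen=(0.51,0.292),rad=.19):
    g=C[(C[:,2]>zlo)&(C[:,2]<zhi)&(np.hypot(C[:,0]-cen[0],C[:,1]-cen[1])<rad)]
    ij=((g[:,:2]-np.array(cen)+.2)/.004).astype(int)
    im=np.zeros((101,101),bool); im[ij[:,0],ij[:,1]]=1
    lab,n=ndimage.label(im,np.ones((3,3))); l=lab[ij[:,0],ij[:,1]]
    return [g[l==k] for k in range(1,n+1) if (l==k).sum()>150]
if __name__=="__main__":
  cyaw=np.degrees(np.arctan2(M[1,1],M[0,1])); B=blobs(.058,.14)
  pos=np.array(s["position"])
  for b in B:
    (c,wh,ang)=cv2.minAreaRect((b[:,:2]*1000).astype(np.float32)); c=np.array(c)/1000
    o=np.vstack([x for x in B if x is not b]) if len(B)>1 else np.array([[9,9,0]])
    print("c",c,"wh",np.round(wh),"ztop",np.percentile(b[:,2],95).round(3),"move dx,dy",(c-pos[:2])/.2)
    for a in(ang,ang+90):
      a0=np.radians(a);u=np.array([np.cos(a0),np.sin(a0)]);v=np.array([-u[1],u[0]])
      q=o[:,:2]-c; d=np.stack([np.abs(q@u)-.057,np.abs(q@v)-.012],1); cl=np.hypot(*np.maximum(d,0).T).min()
      t=(a-cyaw+90)%180-90
      print("   close axis",round(a%180),"az",round(t/180,3),"or",round((t-180*np.sign(t))/180,3),"clear",cl.round(3))
E
python3 det.py
```

```text
t 9.65 [0.507 0.272 0.345] yaw of close axis 0.3 zaxis [-0.    -0.001 -1.   ] q [-0.083  0.416 -0.718  1.424  0.273  1.404 -0.8  ] F [ 0.069 -0.444 -0.265] w 0.08507203398555956
c [0.434 0.244] wh [54. 54.] ztop 0.116 move dx,dy [-0.366 -0.139]
   close axis 57 az 0.313 or -0.687 clear 0.02
   close axis 147 az -0.187 or 0.813 clear 0.022
c [0.45  0.355] wh [80. 54.] ztop 0.091 move dx,dy [-0.286  0.418]
   close axis 41 az 0.225 or -0.775 clear 0.021
   close axis 131 az -0.275 or 0.725 clear 0.048
c [0.529 0.195] wh [54. 54.] ztop 0.116 move dx,dy [ 0.111 -0.382]
   close axis 66 az 0.366 or -0.634 clear 0.033
   close axis 156 az -0.134 or 0.866 clear 0.022
c [0.557 0.378] wh [54. 54.] ztop 0.116 move dx,dy [0.252 0.53 ]
   close axis 32 az 0.176 or -0.824 clear 0.014
   close axis 122 az -0.324 or 0.676 clear 0.024
c [0.609 0.281] wh [54. 54.] ztop 0.116 move dx,dy [0.511 0.044]
   close axis 39 az 0.215 or -0.785 clear 0.027
   close axis 129 az -0.285 or 0.715 clear 0.025
```

```bash
python3 -m jog '[{"claw":1,"dx":0.11,"dy":-0.38,"dz":-0.5,"ax":0,"ay":0,"az":0.25},{"claw":1,"dx":0.11,"dy":-0.38,"dz":-0.5,"ax":0,"ay":0,"az":0.25},{"claw":1,"dx":0.11,"dy":-0.38,"dz":-0.8,"ax":0,"ay":0,"az":0.25},{"claw":1,"dx":0.11,"dy":-0.38,"dz":-0.8,"ax":0,"ay":0,"az":0.25},{"claw":1,"dx":0.11,"dy":-0.38,"dz":-0.8,"ax":0,"ay":0,"az":0.25}]' | egrep "pos|cont"; python3 -m jog '[{"claw":1,"dx":0,"dy":0,"dz":0,"ax":0,"ay":0,"az":0.116},{"claw":1,"dx":0,"dy":0,"dz":0,"ax":0,"ay":0,"az":0.116},{"claw":1,"dx":0,"dy":0,"dz":-0.1,"ax":0,"ay":0,"az":0.116}]' | egrep "pos|cont"; python3 det.py | grep -A2 -B0 "t [0-9]\|c \["
```

```text
position: [0.5281, 0.1964, 0.1843]
contact_force: [0.3, -0.3, 0.2]
position: [0.5294, 0.1979, 0.1667]
contact_force: [0.3, -0.7, -0.1]
t 10.7 [0.529 0.198 0.167] yaw of close axis 66.2 zaxis [ 0.004  0.002 -1.   ] q [ 0.181  0.612 -0.949  1.753  0.563  1.069  0.192] F [ 0.292 -0.737 -0.076] w 0.0857626592974282
c [0.435 0.242] wh [54. 49.] ztop 0.116 move dx,dy [-0.47   0.222]
   close axis 57 az -0.052 or 0.948 clear 0.022
   close axis 147 az 0.448 or -0.552 clear 0.019
c [0.466 0.343] wh [85. 24.] ztop 0.09 move dx,dy [-0.315  0.725]
   close axis 63 az -0.016 or 0.984 clear 0.017
   close axis 153 az 0.484 or -0.516 clear 0.027
c [0.528 0.195] wh [54. 54.] ztop 0.116 move dx,dy [-0.006 -0.013]
   close axis 66 az -0.002 or 0.998 clear 0.033
   close axis 156 az 0.498 or -0.502 clear 0.021
c [0.557 0.377] wh [55. 54.] ztop 0.116 move dx,dy [0.137 0.896]
   close axis 32 az -0.192 or 0.808 clear 0.013
   close axis 122 az 0.308 or -0.692 clear 0.023
c [0.609 0.28 ] wh [55. 54.] ztop 0.116 move dx,dy [0.396 0.412]
   close axis 39 az -0.151 or 0.849 clear 0.027
   close axis 129 az 0.349 or -0.651 clear 0.025
```

```bash
python3 -m jog '[{"claw":1,"dx":0,"dy":0,"dz":-0.25,"ax":0,"ay":0,"az":0},{"claw":1,"dx":0,"dy":0,"dz":-0.54,"ax":0,"ay":0,"az":0},{"claw":1,"dx":0,"dy":0,"dz":-0.54,"ax":0,"ay":0,"az":0},{"claw":-1,"dx":0,"dy":0,"dz":-0.54,"ax":0,"ay":0,"az":0},{"claw":-1,"dx":0,"dy":0,"dz":-0.54,"ax":0,"ay":0,"az":0}]' | egrep "pos|cont|wid"; python3 -m jog '[{"claw":-1,"dx":0,"dy":0,"dz":0,"ax":0,"ay":0,"az":0},{"claw":-1,"dx":0,"dy":0,"dz":0,"ax":0,"ay":0,"az":0},{"claw":-1,"dx":0,"dy":0,"dz":0.2,"ax":0,"ay":0,"az":0},{"claw":-1,"dx":0,"dy":0,"dz":0.5,"ax":0,"ay":0,"az":0},{"claw":-1,"dx":0,"dy":0,"dz":1,"ax":0,"ay":0,"az":0}]'; python3 st.py
```

```text
position: [0.5293, 0.198, 0.0597]
contact_force: [0.5, -1.2, 9.5]
gripper_width: 0.0536
t: 12.0
position: [0.5275, 0.1974, 0.2227]
eef_rot: [0.645, 3.074, 0.001]
contact_force: [1.9, -0.4, -3.2]
gripper_width: 0.0531
grip_force: 64.2
t 12.0 [0.528 0.197 0.223] yaw of close axis 66.3 zaxis [ 0.001  0.001 -1.   ] q [ 0.207  0.557 -0.988  1.675  0.498  1.182  0.251] F [ 1.906 -0.366 -3.153] w 0.05312232058185283
```

```bash
python3 -m jog '[{"claw":-1,"dx":0.7,"dy":-1,"dz":0.1,"ax":0,"ay":0,"az":0.121},{"claw":-1,"dx":0.7,"dy":-1,"dz":0.1,"ax":0,"ay":0,"az":0.121},{"claw":-1,"dx":0.7,"dy":-1,"dz":0.1,"ax":0,"ay":0,"az":0.121},{"claw":-1,"dx":0.7,"dy":-1,"dz":0.1,"ax":0,"ay":0,"az":0.121},{"claw":-1,"dx":0.7,"dy":-1,"dz":0.1,"ax":0,"ay":0,"az":0.121}]' | egrep "pos|cont|wid"; python3 -m jog '[{"claw":-1,"dx":0,"dy":-0.5,"dz":0,"ax":0,"ay":0,"az":0},{"claw":-1,"dx":0,"dy":-0.5,"dz":0,"ax":0,"ay":0,"az":0},{"claw":-1,"dx":0,"dy":-0.5,"dz":0,"ax":0,"ay":0,"az":0}]'| egrep "pos|cont|wid"; python3 look.py w4 shuttle_floor=.047 shuttle_post=.105
python3 - <<'E'
from st import *
p=capture("scene"); 
for n,z in(("shuttle_floor",.047),("shuttle_post",.105)):
  for d in finder.place_of(p,n)[:2]: print("scene",n,round(d["conf"],2),pix2w(p,d["location"],z))
m=finder.outline_of(p,"shuttle_floor")
C=cloud(p);F=p["frame"].astype(int)
bl=(F[...,2]>F[...,0]+50)&(abs(C[...,2]-.059)<.004)&(abs(C[...,0]-.62)<.13)&(abs(C[...,1]+.05)<.16)
print(bl.sum(),cv2.minAreaRect((C[bl][:,:2]*1000).astype(np.float32)))
E
```

```text
position: [0.6701, -0.0092, 0.24]
contact_force: [0.5, 0.7, -4.0]
gripper_width: 0.053
position: [0.6675, -0.107, 0.2403]
contact_force: [0.3, -0.0, -2.8]
gripper_width: 0.0529
t 13.0 [ 0.667 -0.107  0.24 ] yaw of close axis 87.7 zaxis [ 0.    -0.002 -1.   ] q [ 0.634  0.751 -1.063  1.328  0.649  1.424  1.134] F [ 0.257 -0.023 -2.85 ] w 0.05289082857889637
shuttle_floor 0.56 [125. 377.] [ 0.625 -0.048  0.047]
shuttle_post 0.56 [128. 543.] [0.625 0.069 0.105]
t 13.15 [ 0.668 -0.101  0.241] yaw of close axis 88.2 zaxis [ 0.001  0.001 -1.   ] q [ 0.628  0.75  -1.067  1.331  0.648  1.423  1.133] F [ 0.727 -0.448 -1.428] w 0.05284975546842973
scene shuttle_floor 0.71 [ 0.618 -0.05   0.047]
scene shuttle_post 0.93 [0.626 0.068 0.105]
286 ((625.2027587890625, -40.979637145996094), (225.42825317382812, 169.98068237304688), 88.3103256225586)
```

View pics/w4.png

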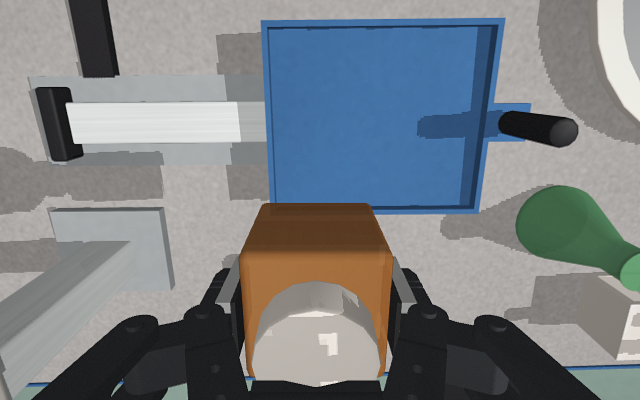

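The bottle is held upright over the blue tray (tray spans (262–505, 18–212), post at (540,128)), and the position estimate agrees. Lowering into slot 2.

```bash
python3 -m jog '[{"claw":-1,"dx":0,"dy":0.01,"dz":-0.3,"ax":0,"ay":0,"az":0},{"claw":-1,"dx":0,"dy":0.01,"dz":-0.6,"ax":0,"ay":0,"az":0},{"claw":-1,"dx":0,"dy":0.01,"dz":-0.75,"ax":0,"ay":0,"az":0},{"claw":-1,"dx":0,"dy":0.01,"dz":-0.8,"ax":0,"ay":0,"az":0},{"claw":-1,"dx":0,"dy":0.01,"dz":-0.825,"ax":0,"ay":0,"az":0}]' | egrep "pos|cont|wid"; python3 -m jog '[{"claw":-1,"dx":0,"dy":0,"dz":-0.01,"ax":0,"ay":0,"az":0}]'
```

```text
position: [0.6684, -0.1, 0.0751]
contact_force: [0.4, 0.0, -2.4]
gripper_width: 0.0531
t: 14.1
position: [0.6687, -0.1002, 0.0738]
eef_rot: [0.052, 3.139, 0.0]
contact_force: [0.4, 0.5, -1.7]
gripper_width: 0.053
grip_force: 64.3
```

```bash
python3 -m jog '[{"claw":-1,"dx":0,"dy":0,"dz":-0.01,"ax":0,"ay":0,"az":0},{"claw":-1,"dx":0,"dy":0,"dz":-0.01,"ax":0,"ay":0,"az":0}]' | egrep "pos|cont"; python3 -m jog '[{"claw":1,"dx":0,"dy":0,"dz":0,"ax":0,"ay":0,"az":0},{"claw":1,"dx":0,"dy":0,"dz":0,"ax":0,"ay":0,"az":0},{"claw":1,"dx":0,"dy":0,"dz":0.02,"ax":0,"ay":0,"az":0},{"claw":1,"dx":0,"dy":0,"dz":0.3,"ax":0,"ay":0,"az":0},{"claw":1,"dx":0,"dy":0,"dz":0.9,"ax":0,"ay":0,"az":0}]' | egrep "pos|cont|wid"
python3 -m jog '[{"claw":1,"dx":-0.3,"dy":0.9,"dz":0.5,"ax":0,"ay":0,"az":-0.2},{"claw":1,"dx":-0.3,"dy":0.9,"dz":0.5,"ax":0,"ay":0,"az":-0.2},{"claw":1,"dx":-0.3,"dy":0.9,"dz":0.5,"ax":0,"ay":0,"az":-0.2},{"claw":1,"dx":-0.3,"dy":0.9,"dz":0.5,"ax":0,"ay":0,"az":-0.2},{"claw":1,"dx":-0.3,"dy":0.9,"dz":0.5,"ax":0,"ay":0,"az":-0.2}]' | egrep "pos|cont|wid"
python3 -m jog '[{"claw":1,"dx":-0.3,"dy":0.9,"dz":0.1,"ax":0,"ay":0,"az":-0.1},{"claw":1,"dx":-0.3,"dy":0.9,"dz":0.1,"ax":0,"ay":0,"az":-0.1},{"claw":1,"dx":-0.3,"dy":0.9,"dz":0.1,"ax":0,"ay":0,"az":-0.1},{"claw":1,"dx":-0.3,"dy":0.9,"dz":0.1,"ax":0,"ay":0,"az":-0.1},{"claw":1,"dx":-0.3,"dy":0.9,"dz":0.1,"ax":0,"ay":0,"az":-0.1}]' | egrep "pos|cont|wid"
python3 det.py
```

```text
position: [0.6686, -0.1005, 0.0719]
contact_force: [-1.1, -0.2, 3.8]
position: [0.6673, -0.1008, 0.1936]
contact_force: [1.7, -0.6, 0.7]
gripper_width: 0.085
position: [0.6073, 0.0825, 0.295]
contact_force: [0.1, 0.0, -0.1]
gripper_width: 0.0855
position: [0.5487, 0.2579, 0.312]
contact_force: [1.0, -1.7, -0.5]
gripper_width: 0.0852
t 16.225 [0.549 0.258 0.312] yaw of close axis 34.1 zaxis [-0.001 -0.002 -1.   ] q [ 0.018  0.521 -0.863  1.404  0.395  1.396 -0.252] F [ 0.988 -1.71  -0.547] w 0.08517823688527705
c [0.422 0.284] wh [55. 80.] ztop 0.091 move dx,dy [-0.631  0.132]
   close axis 1 az -0.185 or 0.815 clear 0.03
   close axis 91 az 0.315 or -0.685 clear 0.007
c [0.47  0.356] wh [54. 54.] ztop 0.116 move dx,dy [-0.392  0.489]
   close axis 81 az 0.263 or -0.737 clear 0.001
   close axis 171 az -0.237 or 0.763 clear 0.023
c [0.498 0.2  ] wh [54. 55.] ztop 0.116 move dx,dy [-0.255 -0.289]
   close axis 17 az -0.096 or 0.904 clear 0.046
   close axis 107 az 0.404 or -0.596 clear 0.019
c [0.583 0.358] wh [54. 54.] ztop 0.116 move dx,dy [0.172 0.502]
   close axis 89 az 0.305 or -0.695 clear 0.071
   close axis 179 az -0.195 or 0.805 clear 0.026
```

The turntable has rotated. Taking the bottle at (0.498, 0.200) next.

```bash
python3 -m jog '[{"claw":1,"dx":-0.255,"dy":-0.29,"dz":-0.5,"ax":0,"ay":0,"az":-0.096},{"claw":1,"dx":-0.255,"dy":-0.29,"dz":-0.5,"ax":0,"ay":0,"az":-0.096},{"claw":1,"dx":-0.255,"dy":-0.29,"dz":-0.7,"ax":0,"ay":0,"az":-0.096},{"claw":1,"dx":-0.255,"dy":-0.29,"dz":-0.73,"ax":0,"ay":0,"az":-0.096},{"claw":1,"dx":-0.255,"dy":-0.29,"dz":-0.73,"ax":0,"ay":0,"az":-0.096}]' | egrep "pos|cont";  python3 det.py | grep -A2 -B0 "t [0-9]\|c \["
```

```text
position: [0.498, 0.2009, 0.1675]
contact_force: [-0.1, 0.2, -0.2]
t 16.9 [0.498 0.201 0.167] yaw of close axis 16.7 zaxis [ 0.     0.001 -1.   ] q [ 0.071  0.513 -0.76   1.822  0.421  0.974 -0.574] F [-0.085  0.239 -0.219] w 0.08600014709832804
c [0.422 0.282] wh [55. 75.] ztop 0.09 move dx,dy [-0.378  0.405]
   close axis 1 az -0.087 or 0.913 clear 0.031
   close axis 91 az 0.413 or -0.587 clear 0.031
c [0.497 0.201] wh [54. 53.] ztop 0.116 move dx,dy [-0.004 -0.001]
   close axis 17 az -0.001 or 0.999 clear 0.045
   close axis 107 az 0.499 or -0.501 clear 0.019
c [0.481 0.327] wh [26.  4.] ztop 0.092 move dx,dy [-0.087  0.631]
   close axis 2 az -0.082 or 0.918 clear 0.0
   close axis 92 az 0.418 or -0.582 clear 0.02
c [0.582 0.344] wh [27. 54.] ztop 0.116 move dx,dy [0.42  0.716]
   close axis 89 az 0.402 or -0.598 clear 0.076
   close axis 179 az -0.098 or 0.902 clear 0.032
```

```bash
python3 -m jog '[{"claw":1,"dx":0,"dy":0,"dz":-0.25,"ax":0,"ay":0,"az":0},{"claw":1,"dx":0,"dy":0,"dz":-0.54,"ax":0,"ay":0,"az":0},{"claw":1,"dx":0,"dy":0,"dz":-0.54,"ax":0,"ay":0,"az":0},{"claw":-1,"dx":0,"dy":0,"dz":-0.54,"ax":0,"ay":0,"az":0},{"claw":-1,"dx":0,"dy":0,"dz":-0.54,"ax":0,"ay":0,"az":0}]' | egrep "pos|cont|wid"; python3 -m jog '[{"claw":-1,"dx":0,"dy":0,"dz":0,"ax":0,"ay":0,"az":0},{"claw":-1,"dx":0,"dy":0,"dz":0,"ax":0,"ay":0,"az":0},{"claw":-1,"dx":0,"dy":0,"dz":0.2,"ax":0,"ay":0,"az":0},{"claw":-1,"dx":0,"dy":0,"dz":0.5,"ax":0,"ay":0,"az":0},{"claw":-1,"dx":0,"dy":0,"dz":1,"ax":0,"ay":0,"az":0}]' | egrep "pos|cont|wid"; python3 -m jog '[{"claw":-1,"dx":0.375,"dy":-0.9,"dz":0.1,"ax":0,"ay":0,"az":-0.104},{"claw":-1,"dx":0.375,"dy":-0.9,"dz":0.1,"ax":0,"ay":0,"az":-0.104},{"claw":-1,"dx":0.375,"dy":-0.9,"dz":0.1,"ax":0,"ay":0,"az":-0.104},{"claw":-1,"dx":0.375,"dy":-0.9,"dz":0.1,"ax":0,"ay":0,"az":-0.104},{"claw":-1,"dx":0.375,"dy":-0.9,"dz":0.1,"ax":0,"ay":0,"az":-0.104}]' | egrep "pos|cont|wid"; python3 -m jog '[{"claw":-1,"dx":0,"dy":-0.6,"dz":0,"ax":0,"ay":0,"az":0},{"claw":-1,"dx":0,"dy":-0.6,"dz":0,"ax":0,"ay":0,"az":0},{"claw":-1,"dx":0,"dy":-0.6,"dz":0,"ax":0,"ay":0,"az":0},{"claw":-1,"dx":0,"dy":-0.6,"dz":0,"ax":0,"ay":0,"az":0}]'| egrep "pos|cont|wid"; python3 st.py
```

```text
position: [0.4985, 0.2023, 0.0618]
contact_force: [-1.3, -2.9, 15.4]
gripper_width: 0.0534
position: [0.4965, 0.2013, 0.2247]
contact_force: [2.7, 0.5, -2.7]
gripper_width: 0.0533
position: [0.5718, 0.0211, 0.2425]
contact_force: [-0.8, 0.3, -4.1]
gripper_width: 0.053
position: [0.5717, -0.0962, 0.242]
contact_force: [1.4, 0.6, -2.2]
gripper_width: 0.0534
t 19.325 [ 0.572 -0.096  0.242] yaw of close axis -1.8 zaxis [ 0.001  0.001 -1.   ] q [ 0.559  0.484 -0.685  1.603  0.324  1.17  -0.227] F [ 1.391  0.626 -2.208] w 0.053425123811370955
```

```bash
python3 -m jog '[{"claw":-1,"dx":0.005,"dy":-0.02,"dz":-0.3,"ax":0,"ay":0,"az":0},{"claw":-1,"dx":0.005,"dy":-0.02,"dz":-0.6,"ax":0,"ay":0,"az":0},{"claw":-1,"dx":0.005,"dy":-0.02,"dz":-0.75,"ax":0,"ay":0,"az":0},{"claw":-1,"dx":0.005,"dy":-0.02,"dz":-0.81,"ax":0,"ay":0,"az":0},{"claw":-1,"dx":0.005,"dy":-0.02,"dz":-0.83,"ax":0,"ay":0,"az":0}]' | egrep "pos|cont|wid"; for i in 1 2; do python3 -m jog '[{"claw":-1,"dx":0,"dy":0,"dz":-0.01,"ax":0,"ay":0,"az":0},{"claw":-1,"dx":0,"dy":0,"dz":-0.01,"ax":0,"ay":0,"az":0}]'| egrep "pos|cont|wid"; done
```

```text
position: [0.5735, -0.1009, 0.076]
contact_force: [-0.3, 0.2, -3.1]
gripper_width: 0.0531
position: [0.5735, -0.1026, 0.0746]
contact_force: [-0.8, -0.1, -3.8]
gripper_width: 0.0527
position: [0.5735, -0.1028, 0.0738]
contact_force: [-4.5, -0.3, 12.8]
gripper_width: 0.0531
```

Contact made. Release, rise and go back over the turntable.

```bash
python3 -m jog '[{"claw":1,"dx":0,"dy":0,"dz":0,"ax":0,"ay":0,"az":0},{"claw":1,"dx":0,"dy":0,"dz":0,"ax":0,"ay":0,"az":0},{"claw":1,"dx":0,"dy":0,"dz":0.02,"ax":0,"ay":0,"az":0},{"claw":1,"dx":0,"dy":0,"dz":0.3,"ax":0,"ay":0,"az":0},{"claw":1,"dx":0,"dy":0,"dz":0.9,"ax":0,"ay":0,"az":0}]' | egrep "pos|cont|wid"
python3 -m jog '[{"claw":1,"dx":-0.1,"dy":0.9,"dz":0.5,"ax":0,"ay":0,"az":0},{"claw":1,"dx":-0.1,"dy":0.9,"dz":0.5,"ax":0,"ay":0,"az":0},{"claw":1,"dx":-0.1,"dy":0.9,"dz":0.5,"ax":0,"ay":0,"az":0},{"claw":1,"dx":-0.1,"dy":0.9,"dz":0.5,"ax":0,"ay":0,"az":0},{"claw":1,"dx":-0.1,"dy":0.9,"dz":0.5,"ax":0,"ay":0,"az":0}]' | egrep "pos|cont|wid"
python3 -m jog '[{"claw":1,"dx":-0.1,"dy":0.9,"dz":0.1,"ax":0,"ay":0,"az":0},{"claw":1,"dx":-0.1,"dy":0.9,"dz":0.1,"ax":0,"ay":0,"az":0},{"claw":1,"dx":-0.1,"dy":0.9,"dz":0.1,"ax":0,"ay":0,"az":0},{"claw":1,"dx":-0.1,"dy":0.9,"dz":0.1,"ax":0,"ay":0,"az":0}]' | egrep "pos|cont|wid"
python3 det.py
```

```text
position: [0.5722, -0.1026, 0.1947]
contact_force: [0.8, 0.6, 0.5]
gripper_width: 0.0854
position: [0.5528, 0.0785, 0.2946]
contact_force: [-0.4, -0.9, -0.1]
gripper_width: 0.0849
position: [0.5316, 0.2607, 0.313]
contact_force: [0.1, 0.1, 0.1]
gripper_width: 0.0858
t 22.2 [0.532 0.261 0.313] yaw of close axis -1.6 zaxis [-0.002  0.002 -1.   ] q [-0.047  0.466 -0.735  1.442  0.311  1.353 -0.824] F [0.093 0.097 0.131] w 0.08583263577288915
c [0.423 0.284] wh [54. 80.] ztop 0.09 move dx,dy [-0.544  0.118]
   close axis 1 az 0.014 or -0.986 clear 0.03
   close axis 91 az -0.486 or 0.514 clear 0.006
c [0.47  0.356] wh [54. 54.] ztop 0.116 move dx,dy [-0.307  0.475]
   close axis 81 az 0.46 or -0.54 clear 0.001
   close axis 171 az -0.04 or 0.96 clear 0.024
c [0.583 0.358] wh [54. 54.] ztop 0.116 move dx,dy [0.256 0.489]
   close axis 89 az -0.496 or 0.504 clear 0.071
   close axis 179 az 0.004 or -0.996 clear 0.026
```

```bash
python3 -m jog '[{"claw":1,"dx":0.256,"dy":0.487,"dz":-0.3,"ax":0,"ay":0,"az":0.004},{"claw":1,"dx":0.256,"dy":0.487,"dz":-0.5,"ax":0,"ay":0,"az":0.004},{"claw":1,"dx":0.256,"dy":0.487,"dz":-0.7,"ax":0,"ay":0,"az":0.004},{"claw":1,"dx":0.256,"dy":0.487,"dz":-0.73,"ax":0,"ay":0,"az":0.004},{"claw":1,"dx":0.256,"dy":0.487,"dz":-0.73,"ax":0,"ay":0,"az":0.004}]' | egrep "pos|cont";  python3 det.py | grep -A2 -B0 "t [0-9]\|c \["
```

```text
position: [0.5853, 0.3522, 0.1684]
contact_force: [0.3, 1.6, 1.1]
t 22.875 [0.585 0.352 0.168] yaw of close axis -1.4 zaxis [-0.    -0.001 -1.   ] q [-0.225  0.709 -0.667  1.413  0.453  1.176 -0.973] F [0.255 1.645 1.075] w 0.08539192462284519
c [0.423 0.288] wh [55. 75.] ztop 0.09 move dx,dy [-0.81  -0.323]
   close axis 2 az 0.02 or -0.98 clear 0.025
   close axis 92 az -0.48 or 0.52 clear 0.019
c [0.471 0.356] wh [54. 54.] ztop 0.116 move dx,dy [-0.572  0.02 ]
   close axis 81 az 0.459 or -0.541 clear 0.001
   close axis 171 az -0.041 or 0.959 clear 0.025
c [0.583 0.359] wh [54. 54.] ztop 0.116 move dx,dy [-0.011  0.033]
   close axis 89 az -0.498 or 0.502 clear 0.07
   close axis 179 az 0.002 or -0.998 clear 0.025
```

```bash
python3 -m jog '[{"claw":1,"dx":-0.005,"dy":0.01,"dz":-0.25,"ax":0,"ay":0,"az":0},{"claw":1,"dx":-0.005,"dy":0.01,"dz":-0.54,"ax":0,"ay":0,"az":0},{"claw":1,"dx":-0.005,"dy":0.01,"dz":-0.54,"ax":0,"ay":0,"az":0},{"claw":-1,"dx":-0.005,"dy":0.01,"dz":-0.54,"ax":0,"ay":0,"az":0},{"claw":-1,"dx":-0.005,"dy":0.01,"dz":-0.54,"ax":0,"ay":0,"az":0}]' | egrep "pos|cont|wid"; python3 -m jog '[{"claw":-1,"dx":0,"dy":0,"dz":0,"ax":0,"ay":0,"az":0},{"claw":-1,"dx":0,"dy":0,"dz":0,"ax":0,"ay":0,"az":0},{"claw":-1,"dx":0,"dy":0,"dz":0.2,"ax":0,"ay":0,"az":0},{"claw":-1,"dx":0,"dy":0,"dz":0.5,"ax":0,"ay":0,"az":0},{"claw":-1,"dx":0,"dy":0,"dz":1,"ax":0,"ay":0,"az":0}]' | egrep "pos|cont|wid"; python3 -m jog '[{"claw":-1,"dx":0.3,"dy":-0.9,"dz":0.1,"ax":0,"ay":0,"az":-0.006},{"claw":-1,"dx":0.3,"dy":-0.9,"dz":0.1,"ax":0,"ay":0,"az":-0.006},{"claw":-1,"dx":0.3,"dy":-0.9,"dz":0.1,"ax":0,"ay":0,"az":-0.006},{"claw":-1,"dx":0.3,"dy":-0.9,"dz":0.1,"ax":0,"ay":0,"az":-0.006}]' | egrep "pos|cont|wid"; python3 -m jog '[{"claw":-1,"dx":0.15,"dy":-0.9,"dz":0,"ax":0,"ay":0,"az":0},{"claw":-1,"dx":0.15,"dy":-0.9,"dz":0,"ax":0,"ay":0,"az":0},{"claw":-1,"dx":0.15,"dy":-0.9,"dz":0,"ax":0,"ay":0,"az":0},{"claw":-1,"dx":0.15,"dy":-0.9,"dz":0,"ax":0,"ay":0,"az":0}]'| egrep "pos|cont|wid"; python3 look.py w5 shuttle_post=.105 bottle1_c=.087
```

```text
position: [0.5847, 0.358, 0.064]
contact_force: [-3.3, -2.9, 11.7]
gripper_width: 0.0528
position: [0.5828, 0.3567, 0.2258]
contact_force: [1.7, -0.3, -3.2]
gripper_width: 0.0534
position: [0.646, 0.1688, 0.2442]
contact_force: [0.1, -0.1, -2.4]
gripper_width: 0.0531
position: [0.6739, -0.0107, 0.2431]
contact_force: [-0.6, 1.2, -3.2]
gripper_width: 0.0532
t 25.175 [ 0.674 -0.011  0.243] yaw of close axis -2.8 zaxis [ 0.001 -0.004 -1.   ] q [ 0.342  0.64  -0.693  1.333  0.41   1.311 -0.406] F [-0.579  1.189 -3.196] w 0.053211905131653164
shuttle_post 0.58 [ 88. 248.] [0.627 0.069 0.105]
bottle1_c 0.84 [284. 316.] [ 0.669 -0.11   0.087]
```

View pics/w5.png

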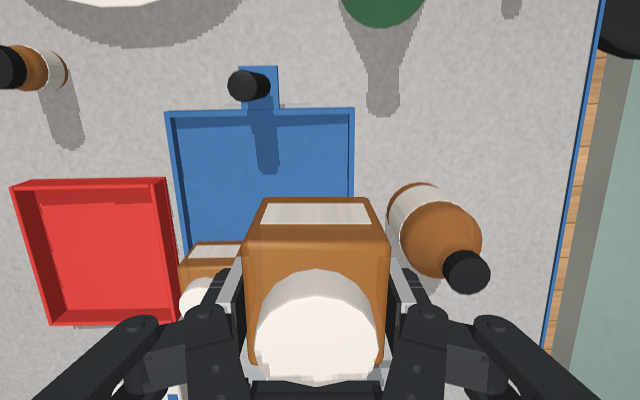

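The held bottle is over the tray, with a placed bottle at (205,275) on the left. The reagent bottle at (435,240) sits close to the right side, so I'll check that clearance before lowering.

Run:
```python
from st import *
for c in("wrist","scene","top"):
  p=capture(c);C=cloud(p).reshape(-1,3)
  g=C[(C[:,2]>.02)&(C[:,2]<.2)&(C[:,0]>.715)&(C[:,0]<.9)&(C[:,1]>-.15)&(C[:,1]<.08)]
  if len(g): print(c,len(g),g.min(0),g.max(0))
  for d in finder.place_of(p,"reagent")[:1]: print(d["conf"],pix2w(p,d["location"],0))
```

```text
t 25.325 [ 0.673 -0.002  0.244] yaw of close axis -2.2 zaxis [ 0.001  0.001 -1.   ] q [ 0.335  0.639 -0.699  1.335  0.407  1.31  -0.407] F [ 0.514  0.744 -2.293] w 0.053083729346811784
wrist 7155 [ 0.749 -0.106  0.02 ] [ 0.818 -0.037  0.152]
scene 735 [ 0.752 -0.112  0.02 ] [ 0.821 -0.045  0.155]
top 91 [ 0.756 -0.103  0.027] [ 0.816 -0.067  0.157]
0.6 [ 0.777 -0.062  0.   ]
```

```bash
python3 -m jog '[{"claw":-1,"dx":0,"dy":0,"dz":-0.3,"ax":0,"ay":0,"az":0},{"claw":-1,"dx":0,"dy":0,"dz":-0.6,"ax":0,"ay":0,"az":0},{"claw":-1,"dx":0,"dy":0,"dz":-0.75,"ax":0,"ay":0,"az":0},{"claw":-1,"dx":0,"dy":0,"dz":-0.81,"ax":0,"ay":0,"az":0},{"claw":-1,"dx":0,"dy":0,"dz":-0.82,"ax":0,"ay":0,"az":0}]' | egrep "pos|cont|wid"; for i in 1 2; do python3 -m jog '[{"claw":-1,"dx":0,"dy":0,"dz":-0.01,"ax":0,"ay":0,"az":0},{"claw":-1,"dx":0,"dy":0,"dz":-0.01,"ax":0,"ay":0,"az":0}]'| egrep "pos|cont|wid"; done
```

```text
position: [0.6733, -0.0029, 0.0786]
contact_force: [-0.7, -0.0, -3.1]
gripper_width: 0.053
position: [0.6738, -0.0032, 0.0778]
contact_force: [-0.4, -0.3, -2.0]
gripper_width: 0.053
position: [0.6737, -0.0032, 0.0761]
contact_force: [-1.5, -0.7, 4.7]
gripper_width: 0.0528
```

Contact made. Release and return to the turntable.

```bash
python3 -m jog '[{"claw":1,"dx":0,"dy":0,"dz":0,"ax":0,"ay":0,"az":0},{"claw":1,"dx":0,"dy":0,"dz":0,"ax":0,"ay":0,"az":0},{"claw":1,"dx":0,"dy":0,"dz":0.02,"ax":0,"ay":0,"az":0},{"claw":1,"dx":0,"dy":0,"dz":0.3,"ax":0,"ay":0,"az":0},{"claw":1,"dx":0,"dy":0,"dz":0.9,"ax":0,"ay":0,"az":0}]' | egrep "pos|cont|wid"
python3 -m jog '[{"claw":1,"dx":-0.5,"dy":0.9,"dz":0.5,"ax":0,"ay":0,"az":0},{"claw":1,"dx":-0.5,"dy":0.9,"dz":0.5,"ax":0,"ay":0,"az":0},{"claw":1,"dx":-0.5,"dy":0.9,"dz":0.5,"ax":0,"ay":0,"az":0},{"claw":1,"dx":-0.5,"dy":0.9,"dz":0.5,"ax":0,"ay":0,"az":0}]' | egrep "pos|cont|wid"
python3 -m jog '[{"claw":1,"dx":-0.4,"dy":0.5,"dz":0.1,"ax":0,"ay":0,"az":0},{"claw":1,"dx":-0.4,"dy":0.5,"dz":0.1,"ax":0,"ay":0,"az":0},{"claw":1,"dx":-0.4,"dy":0.5,"dz":0.1,"ax":0,"ay":0,"az":0},{"claw":1,"dx":-0.4,"dy":0.5,"dz":0.1,"ax":0,"ay":0,"az":0}]' | egrep "pos|cont|wid"
python3 det.py
```

```text
position: [0.6724, -0.0034, 0.1976]
contact_force: [1.2, -0.5, 1.0]
gripper_width: 0.0853
position: [0.5714, 0.18, 0.2991]
contact_force: [0.6, -0.5, -0.3]
gripper_width: 0.0853
position: [0.493, 0.2768, 0.3173]
contact_force: [0.4, -1.1, -0.5]
gripper_width: 0.0855
t 28.375 [0.493 0.277 0.317] yaw of close axis -2.2 zaxis [ 0.001 -0.    -1.   ] q [-0.061  0.422 -0.77   1.505  0.299  1.334 -0.896] F [ 0.412 -1.059 -0.494] w 0.08546465194893513
c [0.423 0.284] wh [54. 80.] ztop 0.09 move dx,dy [-0.352  0.037]
   close axis 1 az 0.018 or -0.982 clear 0.029
   close axis 91 az -0.482 or 0.518 clear 0.007
c [0.47  0.356] wh [54. 54.] ztop 0.116 move dx,dy [-0.115  0.394]
   close axis 81 az 0.464 or -0.536 clear 0.001
   close axis 171 az -0.036 or 0.964 clear 0.023
```

```bash
python3 -m jog '[{"claw":1,"dx":-0.115,"dy":0.396,"dz":-0.3,"ax":0,"ay":0,"az":-0.036},{"claw":1,"dx":-0.115,"dy":0.396,"dz":-0.5,"ax":0,"ay":0,"az":-0.036},{"claw":1,"dx":-0.115,"dy":0.396,"dz":-0.7,"ax":0,"ay":0,"az":-0.036},{"claw":1,"dx":-0.115,"dy":0.396,"dz":-0.75,"ax":0,"ay":0,"az":-0.036},{"claw":1,"dx":-0.115,"dy":0.396,"dz":-0.75,"ax":0,"ay":0,"az":-0.036}]' | egrep "pos|cont";  python3 det.py | grep -A2 -B0 "t [0-9]\|c \["
```

```text
position: [0.4713, 0.3548, 0.1672]
contact_force: [0.1, 0.0, 0.1]
t 29.05 [0.471 0.355 0.167] yaw of close axis -8.9 zaxis [-0. -0. -1.] q [-0.263  0.575 -0.686  1.684  0.413  1.032 -1.241] F [0.061 0.022 0.125] w 0.08542762910333308
c [0.423 0.285] wh [54. 81.] ztop 0.09 move dx,dy [-0.242 -0.35 ]
   close axis 1 az 0.054 or -0.946 clear 0.03
   close axis 91 az -0.446 or 0.554 clear 0.006
c [0.47  0.356] wh [54. 54.] ztop 0.116 move dx,dy [-0.006  0.008]
   close axis 81 az -0.498 or 0.502 clear 0.001
   close axis 171 az 0.002 or -0.998 clear 0.024
```

```bash
python3 -m jog '[{"claw":1,"dx":0,"dy":0,"dz":-0.25,"ax":0,"ay":0,"az":0},{"claw":1,"dx":0,"dy":0,"dz":-0.54,"ax":0,"ay":0,"az":0},{"claw":1,"dx":0,"dy":0,"dz":-0.54,"ax":0,"ay":0,"az":0},{"claw":-1,"dx":0,"dy":0,"dz":-0.54,"ax":0,"ay":0,"az":0},{"claw":-1,"dx":0,"dy":0,"dz":-0.54,"ax":0,"ay":0,"az":0}]' | egrep "pos|cont|wid"; python3 -m jog '[{"claw":-1,"dx":0,"dy":0,"dz":0,"ax":0,"ay":0,"az":0},{"claw":-1,"dx":0,"dy":0,"dz":0,"ax":0,"ay":0,"az":0},{"claw":-1,"dx":0,"dy":0,"dz":0.2,"ax":0,"ay":0,"az":0},{"claw":-1,"dx":0,"dy":0,"dz":0.5,"ax":0,"ay":0,"az":0},{"claw":-1,"dx":0,"dy":0,"dz":1,"ax":0,"ay":0,"az":0}]' | egrep "pos|cont|wid"; python3 -m jog '[{"claw":-1,"dx":0.27,"dy":-0.9,"dz":0.1,"ax":0,"ay":0,"az":0.038},{"claw":-1,"dx":0.27,"dy":-0.9,"dz":0.1,"ax":0,"ay":0,"az":0.038},{"claw":-1,"dx":0.27,"dy":-0.9,"dz":0.1,"ax":0,"ay":0,"az":0.038},{"claw":-1,"dx":0.27,"dy":-0.9,"dz":0.1,"ax":0,"ay":0,"az":0.038}]' | egrep "pos|cont|wid"; python3 -m jog '[{"claw":-1,"dx":0.265,"dy":-0.885,"dz":0,"ax":0,"ay":0,"az":0},{"claw":-1,"dx":0.265,"dy":-0.885,"dz":0,"ax":0,"ay":0,"az":0},{"claw":-1,"dx":0.265,"dy":-0.885,"dz":0,"ax":0,"ay":0,"az":0},{"claw":-1,"dx":0.265,"dy":-0.885,"dz":0,"ax":0,"ay":0,"az":0},{"claw":-1,"dx":0.265,"dy":-0.885,"dz":0,"ax":0,"ay":0,"az":0}]'| egrep "pos|cont|wid"; python3 st.py
python3 - <<'E'
from h import *
p=capture("scene");C=cloud(p);save(p,"s3")
g=C[(C[...,2]>.11)&(C[...,2]<.135)&(abs(C[...,0]-.62)<.1)&(abs(C[...,1]+.06)<.1)]
print(len(g)); print(np.unique(np.round(g[:,:2],2),axis=0).tolist())
E
```

```text
position: [0.4716, 0.3574, 0.0623]
contact_force: [-1.2, -2.7, 11.8]
gripper_width: 0.0531
position: [0.4698, 0.3559, 0.2249]
contact_force: [1.4, 1.0, -2.0]
gripper_width: 0.053
position: [0.5265, 0.1693, 0.243]
contact_force: [-0.1, 1.1, -1.7]
gripper_width: 0.053
position: [0.577, 0.0001, 0.2426]
contact_force: [-0.5, 0.0, -2.4]
gripper_width: 0.0533
t 31.475 [0.577 0.    0.243] yaw of close axis -1.9 zaxis [ 0.001  0.001 -1.   ] q [ 0.432  0.493 -0.751  1.61   0.356  1.179 -0.43 ] F [-0.511  0.046 -2.365] w 0.05333966291500611
519
[[0.55, -0.11], [0.56, -0.12], [0.56, -0.11], [0.56, -0.1], [0.56, -0.09], [0.57, -0.13], [0.57, -0.12], [0.57, -0.11], [0.57, -0.1], [0.57, -0.09], [0.58, -0.13], [0.58, -0.12], [0.58, -0.11], [0.58, -0.1], [0.58, -0.09], [0.59, -0.13], [0.59, -0.12], [0.59, -0.11], [0.59, -0.1], [0.59, -0.09], [0.65, -0.11], [0.65, -0.1], [0.65, -0.01], [0.66, -0.12], [0.66, -0.11], [0.66, -0.1], [0.66, -0.09], [0.66, -0.08], [0.66, -0.02], [0.66, -0.01], [0.66, -0.0], [0.66, 0.01], [0.67, -0.12], [0.67, -0.11], [0.67, -0.1], [0.67, -0.09], [0.67, -0.08], [0.67, -0.03], [0.67, -0.02], [0.67, -0.01], [0.67, -0.0], [0.67, 0.01], [0.68, -0.12], [0.68, -0.11], [0.68, -0.1], [0.68, -0.09], [0.68, -0.03], [0.68, -0.02], [0.68, -0.01], [0.68, 0.0], [0.68, 0.01], [0.69, -0.11], [0.69, -0.1], [0.69, -0.09], [0.69, -0.02], [0.69, -0.01], [0.69, 0.0], [0.69, 0.01]]
```

View pics/s3.png

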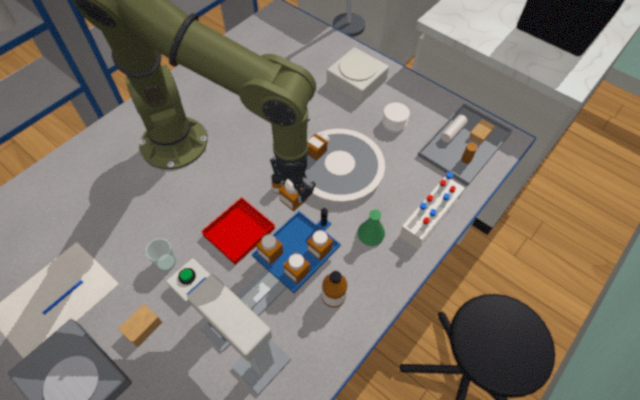

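Three bottles stand on the tray at (269,247), (296,265) and (320,242), with the post at (324,215). The empty corner lies under the held bottle. Lowering.

```bash
python3 -m jog '[{"claw":-1,"dx":0,"dy":0,"dz":-0.3,"ax":0,"ay":0,"az":0},{"claw":-1,"dx":0,"dy":0,"dz":-0.6,"ax":0,"ay":0,"az":0},{"claw":-1,"dx":0,"dy":0,"dz":-0.75,"ax":0,"ay":0,"az":0},{"claw":-1,"dx":0,"dy":0,"dz":-0.81,"ax":0,"ay":0,"az":0},{"claw":-1,"dx":0,"dy":0,"dz":-0.825,"ax":0,"ay":0,"az":0}]' | egrep "pos|cont|wid"; for i in 1 2; do python3 -m jog '[{"claw":-1,"dx":0,"dy":0,"dz":-0.01,"ax":0,"ay":0,"az":0},{"claw":-1,"dx":0,"dy":0,"dz":-0.01,"ax":0,"ay":0,"az":0}]'| egrep "pos|cont|wid"; done
```

```text
position: [0.5774, 0.0003, 0.077]
contact_force: [0.7, 0.2, -0.9]
gripper_width: 0.0529
position: [0.5777, -0.0009, 0.0755]
contact_force: [-0.5, 0.5, -2.2]
gripper_width: 0.0526
position: [0.5777, -0.0011, 0.0743]
contact_force: [-2.9, -0.9, 10.0]
gripper_width: 0.0529
```

```bash
python3 -m jog '[{"claw":1,"dx":0,"dy":0,"dz":0,"ax":0,"ay":0,"az":0},{"claw":1,"dx":0,"dy":0,"dz":0,"ax":0,"ay":0,"az":0},{"claw":1,"dx":0,"dy":0,"dz":0.02,"ax":0,"ay":0,"az":0},{"claw":1,"dx":0,"dy":0,"dz":0.3,"ax":0,"ay":0,"az":0},{"claw":1,"dx":0,"dy":0,"dz":0.9,"ax":0,"ay":0,"az":0}]' | egrep "pos|cont|wid"
python3 -m jog '[{"claw":1,"dx":-0.5,"dy":0.9,"dz":0.3,"ax":0,"ay":0,"az":0},{"claw":1,"dx":-0.5,"dy":0.9,"dz":0.3,"ax":0,"ay":0,"az":0},{"claw":1,"dx":-0.5,"dy":0.9,"dz":0.3,"ax":0,"ay":0,"az":0},{"claw":1,"dx":-0.5,"dy":0.9,"dz":0.3,"ax":0,"ay":0,"az":0}]' | egrep "pos|cont|wid"
python3 -m jog '[{"claw":1,"dx":-0.25,"dy":0.45,"dz":0,"ax":0,"ay":0,"az":0.015},{"claw":1,"dx":-0.25,"dy":0.45,"dz":0,"ax":0,"ay":0,"az":0.015},{"claw":1,"dx":-0.25,"dy":0.45,"dz":0,"ax":0,"ay":0,"az":0.015}]' | egrep "pos|cont|wid"
sed -i 's/^p=capture.*/p=capture("wrist");save(p,"last");C=cloud(p).reshape(-1,3)/' det.py
python3 det.py
python3 - <<'E'
import cv2; cv2.imwrite("pics/w6.png",cv2.imread("pics/last.png"))
E
```

```text
position: [0.5764, -0.0011, 0.1958]
contact_force: [1.5, -0.8, 0.6]
gripper_width: 0.0854
position: [0.4751, 0.1828, 0.2567]
contact_force: [0.1, -0.5, 0.7]
gripper_width: 0.0856
position: [0.4247, 0.2723, 0.2557]
contact_force: [0.4, 0.4, -0.1]
gripper_width: 0.085
t 34.15 [0.425 0.272 0.256] yaw of close axis 1.2 zaxis [ 0.     0.002 -1.   ] q [-0.029  0.376 -0.833  1.766  0.304  1.133 -0.938] F [ 0.402  0.428 -0.093] w 0.0850448658310536
c [0.422 0.285] wh [54. 79.] ztop 0.09 move dx,dy [-0.011  0.062]
   close axis 1 az -0.002 or 0.998 clear 12.179
   close axis 91 az 0.498 or -0.502 clear 12.18
```

View pics/w6.png

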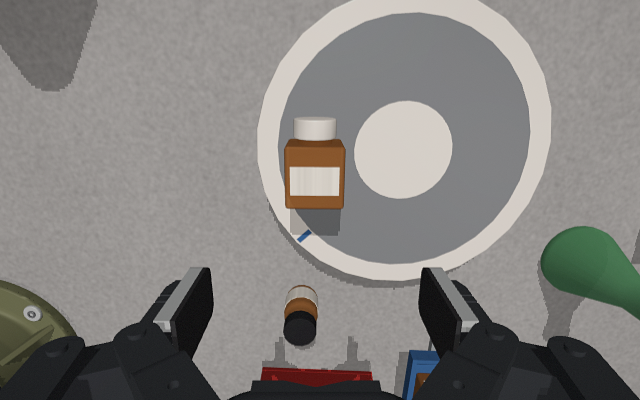

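Only the tipped bottle remains: body at (315,175), cap at (315,128) towards +y. Grasping it across its width.

```bash
python3 -m jog '[{"claw":1,"dx":-0.012,"dy":0.01,"dz":-0.3,"ax":0,"ay":0,"az":0},{"claw":1,"dx":-0.012,"dy":0.01,"dz":-0.6,"ax":0,"ay":0,"az":0},{"claw":1,"dx":-0.012,"dy":0.01,"dz":-0.9,"ax":0,"ay":0,"az":0},{"claw":1,"dx":-0.012,"dy":0.01,"dz":-0.99,"ax":0,"ay":0,"az":0},{"claw":1,"dx":-0.012,"dy":0.01,"dz":-0.99,"ax":0,"ay":0,"az":0}]' | egrep "pos|cont|wid"; python3 -m jog '[{"claw":1,"dx":0,"dy":0,"dz":-0.03,"ax":0,"ay":0,"az":0},{"claw":-1,"dx":0,"dy":0,"dz":-0.03,"ax":0,"ay":0,"az":0},{"claw":-1,"dx":0,"dy":0,"dz":-0.03,"ax":0,"ay":0,"az":0},{"claw":-1,"dx":0,"dy":0,"dz":-0.03,"ax":0,"ay":0,"az":0},{"claw":-1,"dx":0,"dy":0,"dz":-0.03,"ax":0,"ay":0,"az":0}]' | egrep "pos|cont|wid"; python3 -m jog '[{"claw":-1,"dx":0,"dy":0,"dz":0.2,"ax":0,"ay":0,"az":0},{"claw":-1,"dx":0,"dy":0,"dz":0.5,"ax":0,"ay":0,"az":0},{"claw":-1,"dx":0,"dy":0,"dz":1,"ax":0,"ay":0,"az":0}]' | egrep "pos|cont|wid";  python3 -m jog '[{"claw":-1,"dx":0.05,"dy":-0.9,"dz":0,"ax":0,"ay":0,"az":0},{"claw":-1,"dx":0.05,"dy":-0.9,"dz":0,"ax":0,"ay":0,"az":0},{"claw":-1,"dx":0.05,"dy":-0.9,"dz":0,"ax":0,"ay":0,"az":0},{"claw":-1,"dx":0.05,"dy":-0.9,"dz":0,"ax":0,"ay":0,"az":0}]' | egrep "pos|cont|wid"; python3 look.py w7 reject_in=.005
python3 - <<'E'
from h import *
for c in("wrist","scene","top"):
  p=capture(c)
  C=cloud(p);F=p["frame"].astype(int)
  r=(F[...,0]>110)&(F[...,1]<60)&(F[...,2]<60)&(C[...,2]<.04)&(abs(C[...,0]-.43)<.15)&(abs(C[...,1]+.1)<.16)&(p["z_map"]>0)
  print(c,r.sum(),cv2.minAreaRect((C[r][:,:2]*1000).astype(np.float32)))
E
```

```text
position: [0.4246, 0.2691, 0.0555]
contact_force: [-0.0, -0.0, 0.5]
gripper_width: 0.0856
position: [0.425, 0.2712, 0.0519]
contact_force: [-1.0, -0.9, 6.1]
gripper_width: 0.0532
position: [0.424, 0.2704, 0.215]
contact_force: [2.2, 0.8, -3.4]
gripper_width: 0.0533
position: [0.4344, 0.0852, 0.213]
contact_force: [-0.7, -0.4, -2.3]
gripper_width: 0.0536
t 36.325 [0.434 0.085 0.213] yaw of close axis 0.3 zaxis [-0.002 -0.003 -1.   ] q [ 0.382  0.319 -0.835  1.974  0.288  0.972 -0.589] F [-0.71  -0.385 -2.306] w 0.05361882737056871
reject_in 0.31 [293. 595.] [ 0.748 -0.056  0.005]
wrist 167 ((393.5462951660156, -168.16464233398438), (61.31388473510742, 127.2764892578125), 58.181060791015625)
scene 2493 ((432.3476867675781, -106.22042846679688), (170.8809814453125, 152.547607421875), 87.81340026855469)
top 977 ((431.0157775878906, -102.09286499023438), (160.6067352294922, 144.55422973632812), 88.25090789794922)
```

```bash
python3 -m jog '[{"claw":-1,"dx":-0.01,"dy":-1,"dz":0,"ax":0,"ay":0,"az":-0.01},{"claw":-1,"dx":-0.01,"dy":-1,"dz":0,"ax":0,"ay":0,"az":-0.01},{"claw":-1,"dx":-0.01,"dy":-1,"dz":0,"ax":0,"ay":0,"az":-0.01},{"claw":-1,"dx":-0.01,"dy":-1,"dz":-0.2,"ax":0,"ay":0,"az":-0.01},{"claw":-1,"dx":-0.01,"dy":-1,"dz":-0.3,"ax":0,"ay":0,"az":-0.01}]' | egrep "pos|cont|wid"; python3 -m jog '[{"claw":-1,"dx":0,"dy":-0.02,"dz":-0.2,"ax":0,"ay":0,"az":0},{"claw":-1,"dx":0,"dy":-0.02,"dz":-0.4,"ax":0,"ay":0,"az":0},{"claw":-1,"dx":0,"dy":-0.02,"dz":-0.55,"ax":0,"ay":0,"az":0},{"claw":-1,"dx":0,"dy":-0.02,"dz":-0.6,"ax":0,"ay":0,"az":0},{"claw":-1,"dx":0,"dy":-0.02,"dz":-0.62,"ax":0,"ay":0,"az":0}]' | egrep "pos|cont|wid"
```

```text
position: [0.4322, -0.1096, 0.1519]
contact_force: [0.6, 0.4, -3.1]
gripper_width: 0.0533
position: [0.4333, -0.1121, 0.0295]
contact_force: [0.7, -0.4, -1.9]
gripper_width: 0.0534
```

```bash
python3 -m jog '[{"claw":-1,"dx":0,"dy":0,"dz":-0.02,"ax":0,"ay":0,"az":0},{"claw":-1,"dx":0,"dy":0,"dz":-0.025,"ax":0,"ay":0,"az":0}]' | egrep "pos|cont|wid"; python3 -m jog '[{"claw":-1,"dx":0,"dy":0,"dz":-0.01,"ax":0,"ay":0,"az":0},{"claw":-1,"dx":0,"dy":0,"dz":-0.01,"ax":0,"ay":0,"az":0}]' | egrep "pos|cont|wid"
```

```text
position: [0.4331, -0.1132, 0.025]
contact_force: [0.7, -0.4, -2.6]
gripper_width: 0.0532
position: [0.4327, -0.1133, 0.0226]
contact_force: [1.0, 0.4, -2.0]
gripper_width: 0.0537
```

```bash
python3 -m jog '[{"claw":-1,"dx":0,"dy":0,"dz":-0.005,"ax":0,"ay":0,"az":0},{"claw":1,"dx":0,"dy":0,"dz":-0.005,"ax":0,"ay":0,"az":0},{"claw":1,"dx":0,"dy":0,"dz":-0.005,"ax":0,"ay":0,"az":0},{"claw":1,"dx":0,"dy":0,"dz":0.1,"ax":0,"ay":0,"az":0},{"claw":1,"dx":0,"dy":0,"dz":0.9,"ax":0,"ay":0,"az":0}]' | egrep "pos|cont|wid"; python3 -m jog '[{"claw":1,"dx":0,"dy":0.5,"dz":0.9,"ax":0,"ay":0,"az":0},{"claw":1,"dx":0,"dy":0.5,"dz":0.9,"ax":0,"ay":0,"az":0},{"claw":1,"dx":0.4,"dy":0.5,"dz":0.9,"ax":0,"ay":0,"az":0},{"claw":1,"dx":0.9,"dy":0.5,"dz":0.9,"ax":0,"ay":0,"az":0},{"claw":1,"dx":0.9,"dy":0.5,"dz":0.9,"ax":0,"ay":0,"az":0}]' | egrep "pos|cont|wid"; python3 look.py w7 shuttle_post=.105 shuttle_floor=.047 bottle1_c=.087 tipped_c=.032
```

```text
position: [0.4312, -0.1128, 0.1041]
contact_force: [0.6, -1.8, -0.2]
gripper_width: 0.0853
position: [0.5991, -0.0152, 0.2826]
contact_force: [-0.3, 0.8, 1.0]
gripper_width: 0.0853
t 39.575 [ 0.599 -0.015  0.283] yaw of close axis -1.1 zaxis [ 0.001 -0.001 -1.   ] q [ 0.455  0.507 -0.784  1.482  0.365  1.302 -0.382] F [-0.317  0.84   0.974] w 0.08532021487208177
shuttle_post 0.93 [ 77. 345.] [0.625 0.071 0.105]
shuttle_floor 0.71 [195. 339.] [ 0.624 -0.051  0.047]
tipped_c 0.65 [241. 181.] [ 0.436 -0.11   0.032]
```

View pics/w7.png

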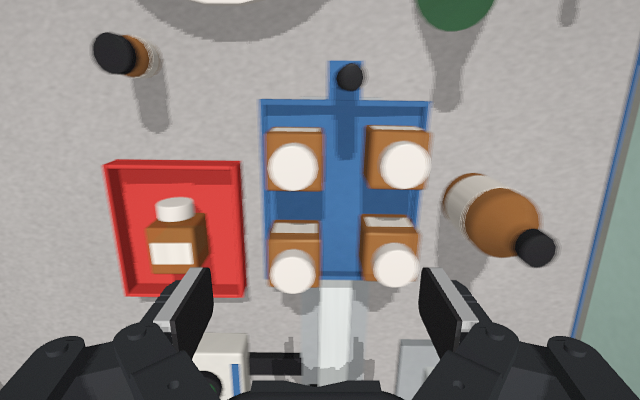

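All four bottles stand on the tray (caps at (293,166), (405,165), (292,271), (394,265)). The tipped one lies in the red tray at (178,240), and the post is at (348,77). Next I'll grip the post.

```bash
python3 -m jog '[{"claw":1,"dx":0.135,"dy":0.41,"dz":0,"ax":0,"ay":0,"az":0},{"claw":1,"dx":0.135,"dy":0.41,"dz":0,"ax":0,"ay":0,"az":0},{"claw":1,"dx":0.135,"dy":0.41,"dz":-0.3,"ax":0,"ay":0,"az":0},{"claw":1,"dx":0.135,"dy":0.41,"dz":-0.6,"ax":0,"ay":0,"az":0},{"claw":1,"dx":0.135,"dy":0.41,"dz":-0.6,"ax":0,"ay":0,"az":0}]' | egrep "pos|cont|wid"; python3 -m jog '[{"claw":1,"dx":0,"dy":0,"dz":-0.33,"ax":0,"ay":0,"az":0},{"claw":1,"dx":0,"dy":0,"dz":-0.33,"ax":0,"ay":0,"az":0},{"claw":-1,"dx":0,"dy":0,"dz":-0.33,"ax":0,"ay":0,"az":0},{"claw":-1,"dx":0,"dy":0,"dz":-0.33,"ax":0,"ay":0,"az":0},{"claw":-1,"dx":0,"dy":0,"dz":-0.33,"ax":0,"ay":0,"az":0}]' | egrep "pos|cont|wid";python3 -m jog '[{"claw":-1,"dx":0,"dy":0,"dz":0,"ax":0,"ay":0,"az":0},{"claw":-1,"dx":0,"dy":0,"dz":0,"ax":0,"ay":0,"az":0}]'
```

```text
position: [0.6205, 0.0649, 0.1578]
contact_force: [-0.4, -0.6, 1.7]
gripper_width: 0.0854
position: [0.6252, 0.0671, 0.0973]
contact_force: [-0.3, 0.3, -0.2]
gripper_width: 0.0326
t: 41.32
position: [0.6274, 0.0671, 0.0975]
eef_rot: [2.239, 2.198, 0.008]
contact_force: [6.2, -1.6, 4.0]
gripper_width: 0.0205
grip_force: 58.4
```

```bash
python3 -m jog '[{"claw":-1,"dx":-0.001,"dy":-0.02,"dz":0,"ax":0,"ay":0,"az":0},{"claw":-1,"dx":-0.002,"dy":-0.06,"dz":0,"ax":0,"ay":0,"az":0},{"claw":-1,"dx":-0.004,"dy":-0.11,"dz":0,"ax":0,"ay":0,"az":0},{"claw":-1,"dx":-0.006,"dy":-0.16,"dz":0,"ax":0,"ay":0,"az":0},{"claw":-1,"dx":-0.007,"dy":-0.21,"dz":0,"ax":0,"ay":0,"az":0}]' | egrep "pos|cont|wid"; for i in 1 2 3; do python3 -m jog '[{"claw":-1,"dx":-0.002,"dy":-0.05,"dz":0,"ax":0,"ay":0,"az":0},{"claw":-1,"dx":-0.004,"dy":-0.1,"dz":0,"ax":0,"ay":0,"az":0},{"claw":-1,"dx":-0.005,"dy":-0.15,"dz":0,"ax":0,"ay":0,"az":0},{"claw":-1,"dx":-0.007,"dy":-0.2,"dz":0,"ax":0,"ay":0,"az":0},{"claw":-1,"dx":-0.009,"dy":-0.25,"dz":0,"ax":0,"ay":0,"az":0}]' | egrep "pos|cont|wid"; done
```

```text
position: [0.6261, 0.0266, 0.0975]
contact_force: [6.1, 3.7, 1.1]
gripper_width: 0.0203
position: [0.6246, -0.0235, 0.0975]
contact_force: [8.2, 3.4, 1.2]
gripper_width: 0.0202
position: [0.623, -0.0735, 0.0975]
contact_force: [8.8, 3.5, 0.6]
gripper_width: 0.0207
position: [0.6215, -0.1235, 0.0975]
contact_force: [10.1, 3.0, 1.6]
gripper_width: 0.02
```

Another 50 mm to go, slower.

```bash
python3 -m jog '[{"claw":-1,"dx":0,"dy":-0.04,"dz":0,"ax":0,"ay":0,"az":0},{"claw":-1,"dx":-0.002,"dy":-0.08,"dz":0,"ax":0,"ay":0,"az":0},{"claw":-1,"dx":-0.003,"dy":-0.12,"dz":0,"ax":0,"ay":0,"az":0},{"claw":-1,"dx":-0.005,"dy":-0.16,"dz":0,"ax":0,"ay":0,"az":0},{"claw":-1,"dx":-0.007,"dy":-0.19,"dz":0,"ax":0,"ay":0,"az":0}]' | egrep "pos|cont|wid"; for i in 1 2; do python3 -m jog '[{"claw":-1,"dx":-0.001,"dy":-0.015,"dz":0,"ax":0,"ay":0,"az":0},{"claw":-1,"dx":-0.001,"dy":-0.03,"dz":0,"ax":0,"ay":0,"az":0}]' | egrep "pos|cont"; done
```

```text
position: [0.6203, -0.1617, 0.0975]
contact_force: [9.6, 3.9, -0.2]
gripper_width: 0.0202
position: [0.6201, -0.1674, 0.0975]
contact_force: [9.7, 2.7, 1.1]
position: [0.62, -0.1712, 0.0975]
contact_force: [9.4, 11.7, -0.5]
```

```bash
for i in 1 2; do python3 -m jog '[{"claw":-1,"dx":0,"dy":-0.02,"dz":0,"ax":0,"ay":0,"az":0},{"claw":-1,"dx":0,"dy":-0.02,"dz":0,"ax":0,"ay":0,"az":0}]' | egrep "pos|cont"; done
```

```text
position: [0.62, -0.1711, 0.0975]
contact_force: [8.5, 15.2, 0.4]
position: [0.62, -0.1711, 0.0975]
contact_force: [6.9, 23.0, 0.2]
```

```bash
python3 -m jog '[{"claw":-1,"dx":0,"dy":0.035,"dz":0,"ax":0,"ay":0,"az":0},{"claw":1,"dx":0,"dy":0.035,"dz":0,"ax":0,"ay":0,"az":0},{"claw":1,"dx":0,"dy":0.035,"dz":0,"ax":0,"ay":0,"az":0},{"claw":1,"dx":0,"dy":0.035,"dz":0,"ax":0,"ay":0,"az":0},{"claw":1,"dx":0,"dy":0.035,"dz":0.2,"ax":0,"ay":0,"az":0}]' | egrep "pos|cont|wid"; python3 -m jog '[{"claw":1,"dx":0,"dy":0,"dz":0.5,"ax":0,"ay":0,"az":0},{"claw":1,"dx":0,"dy":0,"dz":0.9,"ax":0,"ay":0,"az":0},{"claw":-1,"dx":-0.8,"dy":0,"dz":0.9,"ax":0,"ay":0,"az":0},{"claw":-1,"dx":-0.8,"dy":0,"dz":0.9,"ax":0,"ay":0,"az":0},{"claw":-1,"dx":-0.8,"dy":0,"dz":0.9,"ax":0,"ay":0,"az":0}]' | egrep "pos|cont|wid"; python3 look.py w8 start_top=.065 shuttle_floor=.047 shuttle_post=.105
python3 - <<'E'
from h import *
p=capture("scene");save(p,"s4")
for n,z in(("start_top",None),("shuttle_post",.105)):
  for d in finder.place_of(p,n)[:1]: print(n,d["conf"],d["location"],pix2w(p,d["location"],z))
w=capture("wrist")
for d in finder.place_of(w,"start_top")[:1]: print("w",d["conf"],pix2w(w,d["location"]))
C=cloud(w);F=w["frame"].astype(int);g=(F[...,1]>F[...,0]+40)&(F[...,1]>F[...,2]+30)&(C[...,0]<.55)
print(g.sum(),C[g].mean(0),np.percentile(C[g],[3,97],axis=0))
E
python3 -c "
import cv2,numpy as np
a=cv2.imread('pics/w8.png');b=cv2.imread('pics/s4.png')[150:350,150:470]
b=cv2.resize(b,(400,250));c=np.zeros((600,640,3),np.uint8);c[:350]=cv2.resize(a,(560,350))[:, :560].copy() if 0 else cv2.copyMakeBorder(cv2.resize(a,(560,350)),0,0,0,80,0);c[350:,:400]=b;cv2.imwrite('pics/m8.png',c)"
```

```text
position: [0.6134, -0.1769, 0.1329]
contact_force: [1.0, -0.7, -0.3]
gripper_width: 0.0854
position: [0.4533, -0.1764, 0.316]
contact_force: [-0.1, -1.4, 0.1]
gripper_width: 0.032
t 46.7 [ 0.453 -0.176  0.316] yaw of close axis -1.1 zaxis [-0.001 -0.001 -1.   ] q [ 0.97   0.3   -0.881  1.695  0.243  1.261  0.018] F [-0.063 -1.421  0.089] w 0.03202710985476221
start_top 0.97 [271. 312.] [ 0.446 -0.314  0.065]
shuttle_floor 0.88 [244. 450.] [ 0.619 -0.29   0.047]
shuttle_post 0.7 [157. 481.] [ 0.618 -0.168  0.105]
shuttle_post 0.24 [222. 421.] [ 0.563 -0.236  0.105]
start_top 0.61 [272.4, 190.0] [ 0.4497701  -0.30300945  0.06214291]
shuttle_post 0.92 [269.3, 266.4] [ 0.62192966 -0.16763469  0.105     ]
15 [ 0.43206641 -0.30041757  0.06308887] [[ 0.42954214 -0.30269413  0.05813362]
 [ 0.43353554 -0.29890947  0.06671242]]
```

View pics/m8.png

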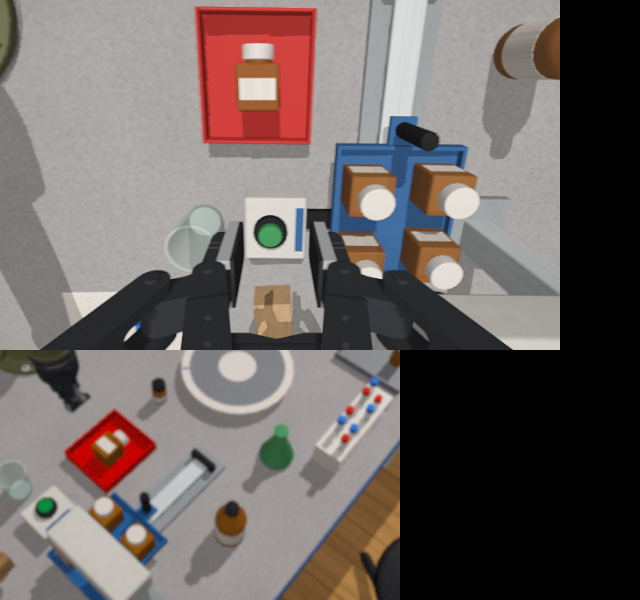

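Wrist and scene views: all four bottles stand on the shuttle at the reading stop, the tipped one is in the red tray, and the green button is at about (270,232) in the upper panel. Measuring the button top and the beaker clearance.

Run:
```python
from st import *
w=capture("wrist");d=finder.place_of(w,"start_top")[0];C=cloud(w)
r,c=map(int,d["location"]);print(r,c,d["conf"],pix2w(w,d["location"]),pix2w(w,d["location"],.06))
print("z patch",C[r-6:r+7:3,c-6:c+7:3,2])
for n in("beaker",):
  for e in finder.place_of(w,n)[:1]: print(n,e["conf"],pix2w(w,e["location"],0))
b=C[(C[...,2]>.07)&(C[...,2]<.1)&(C[...,0]<.43)&(C[...,1]<-.2)&(C[...,1]>-.36)]
if len(b):print("beaker",b.min(0),b.max(0))
```

```text
t 47.15 [ 0.456 -0.176  0.315] yaw of close axis -1.0 zaxis [-0.001  0.001 -1.   ] q [ 0.965  0.307 -0.88   1.691  0.245  1.261  0.015] F [-0.886 -0.593  0.084] w -6.942485068197739e-05Traceback (most recent call last):
  File "<stdin>", line 2, in <module>
IndexError: list index out of range
```

```bash
python3 -m jog '[{"claw":-1,"dx":-0.04,"dy":-0.66,"dz":0,"ax":0,"ay":0,"az":0},{"claw":-1,"dx":-0.04,"dy":-0.66,"dz":0,"ax":0,"ay":0,"az":0},{"claw":-1,"dx":-0.04,"dy":-0.66,"dz":-0.4,"ax":0,"ay":0,"az":0},{"claw":-1,"dx":-0.04,"dy":-0.66,"dz":-0.7,"ax":0,"ay":0,"az":0},{"claw":-1,"dx":-0.04,"dy":-0.66,"dz":-0.7,"ax":0,"ay":0,"az":0}]' | egrep "pos|cont|wid"
python3 - <<'E'
from st import *
for c in("scene","wrist","top"):
  w=capture(c);C=cloud(w)
  if c=="wrist": save(w,"w9")
  for n,z in(("start_top",.063),("beaker",0)):
    for e in finder.place_of(w,n)[:1]: print(c,n,e["conf"],e["location"],pix2w(w,e["location"],z),C[int(e["location"][0]),int(e["location"][1])])
E
```

```text
position: [0.4458, -0.3073, 0.1719]
contact_force: [-0.1, -0.5, -0.2]
gripper_width: 0.0001
t 47.875 [ 0.446 -0.307  0.172] yaw of close axis -1.0 zaxis [-0.006  0.004 -1.   ] q [ 1.06   0.521 -0.769  1.798  0.421  1.002  0.106] F [-0.068 -0.485 -0.187] w 5.735374837973842e-05
scene start_top 0.5 [273.1, 183.9] [ 0.439 -0.316  0.063] [ 0.436 -0.317  0.062]
scene beaker 0.91 [264.0, 165.8] [ 0.344 -0.323  0.   ] [ 0.369 -0.331  0.049]
wrist start_top 0.62 [206.1, 304.6] [ 0.44  -0.315  0.063] [ 0.439 -0.313  0.067]
wrist beaker 0.69 [187.7, 193.6] [ 0.335 -0.316  0.   ] [ 0.363 -0.294  0.08 ]
top start_top 0.59 [210.4, 184.3] [0.542 0.576 0.063] [0.544 0.579 0.057]
top beaker 0.71 [259.9, 408.7] [ 0.325 -0.318  0.   ] [ 0.329 -0.315  0.   ]
```

View pics/w9.png

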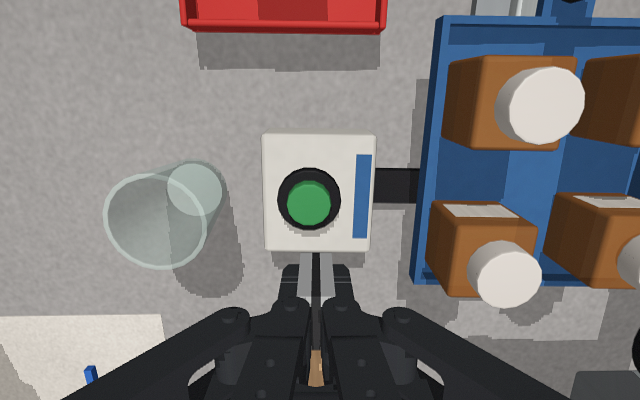

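The button is at (309,203) px, about (0.440, -0.314, 0.067), with the beaker well clear. Pressing.

```bash
python3 -m jog '[{"claw":-1,"dx":-0.03,"dy":-0.03,"dz":-0.2,"ax":0,"ay":0,"az":0},{"claw":-1,"dx":-0.03,"dy":-0.03,"dz":-0.4,"ax":0,"ay":0,"az":0},{"claw":-1,"dx":-0.03,"dy":-0.03,"dz":-0.5,"ax":0,"ay":0,"az":0},{"claw":-1,"dx":-0.03,"dy":-0.03,"dz":-0.5,"ax":0,"ay":0,"az":0}]' | egrep "pos|cont"; for i in 1 2 3; do python3 -m jog '[{"claw":-1,"dx":0,"dy":0,"dz":-0.02,"ax":0,"ay":0,"az":0},{"claw":-1,"dx":0,"dy":0,"dz":-0.02,"ax":0,"ay":0,"az":0}]' | egrep "pos|cont"; done
```

```text
position: [0.4412, -0.3139, 0.0748]
contact_force: [0.3, 0.7, -0.1]
position: [0.4422, -0.3144, 0.0722]
contact_force: [-0.2, -0.3, 0.8]
position: [0.4416, -0.3141, 0.0674]
contact_force: [0.5, 0.4, -1.3]
position: [0.4418, -0.3142, 0.0634]
contact_force: [-0.7, -0.8, 3.2]
```

```bash
for i in 1 2 3; do python3 -m jog '[{"claw":-1,"dx":0,"dy":0,"dz":-0.015,"ax":0,"ay":0,"az":0},{"claw":-1,"dx":0,"dy":0,"dz":-0.015,"ax":0,"ay":0,"az":0}]' | egrep "pos|cont"; done
```

```text
position: [0.4419, -0.3142, 0.061]
contact_force: [-2.3, 1.0, 10.0]
position: [0.442, -0.3143, 0.0605]
contact_force: [-9.8, 3.7, 38.5]
position: [0.4422, -0.3144, 0.06]
contact_force: [-17.1, 6.4, 65.3]
```

Fully pressed. Retreat and check.

```bash
python3 -m jog '[{"claw":-1,"dx":0,"dy":0,"dz":0.1,"ax":0,"ay":0,"az":0},{"claw":-1,"dx":0,"dy":0,"dz":0.5,"ax":0,"ay":0,"az":0},{"claw":-1,"dx":0,"dy":0,"dz":0.9,"ax":0,"ay":0,"az":0},{"claw":-1,"dx":-0.2,"dy":0.6,"dz":0.9,"ax":0,"ay":0,"az":0},{"claw":-1,"dx":-0.2,"dy":0.6,"dz":0.9,"ax":0,"ay":0,"az":0}]' | egrep "pos|cont"
python3 - <<'E'
from st import *
p=capture("wrist");save(p,"w10")
q=capture("scene")
for n,z in(("shuttle_post",.105),("shuttle_floor",.047)):
  for e in finder.place_of(q,n)[:1]: print(n,e["conf"],pix2w(q,e["location"],z))
E
```

```text
position: [0.4034, -0.1985, 0.2333]
contact_force: [1.8, -0.4, 1.0]
t 50.95 [ 0.403 -0.199  0.233] yaw of close axis -1.1 zaxis [ 0.001  0.    -1.   ] q [ 1.065  0.31  -0.872  1.928  0.277  1.027  0.053] F [ 1.765 -0.358  0.973] w -6.995489790775687e-05
shuttle_post 0.56 [ 0.627 -0.173  0.105]
shuttle_floor 0.76 [ 0.617 -0.292  0.047]
```

View pics/w10.png

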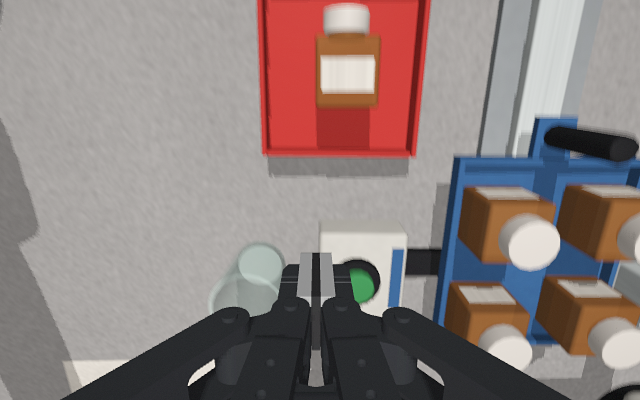

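The four bottles still stand on the shuttle, the tipped one lies in the red tray, and the tool is clear of everything. Handing in.

```bash
python3 -c "
from workcell import arm
print(arm.finish_job())"
```

```text
the job is handed in; nothing more can be done
None
```

I've handed the job in: all four upright bottles stand on the shuttle at the reading stop, the tipped bottle lies in the red tray and the start button was pressed fully (about 65 N on the fingertips at the bottom of its travel); no verdict came back.

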